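# Hang the lid tray and lever the pantry boxes open

### The job

To get the pantry boxes ready for refilling, first hang the green lid tray on the slotted upright: hook both claws into the slots and press it down until it locks fully home. Then use the opener to lever up the snug lid of every storage box that is still shut (rod into the notch under the lid, handle down; keep your fingers off a lid until it has popped up). Lay all these lids in the hung tray and put the opener back on its mat, leaving the groceries where they stand.

Things in the scene. Friction and masses are not known exactly. Their poses are not given: they have to be found in the camera images.
- upright: Fixed slotted steel upright: plate 150 mm wide, 5 thick, 190 tall, its foot behind it. Origin: on the counter, in the plate's front face, mid width; -x is the side the tray hangs on (faces the robot), z up. Two slots through the plate at y = +-45, each 14 mm wide, z = 130 to 164. At y = 0, z = 119.5 an orange sprung lock nub, 12 mm thick, stands 5 mm out.
- hang_point (a point): Point on the upright's front face (y = 0, z = 72 mm), axes as the upright's: here the tray's origin comes when it is fully home, axes alike. To hang: hold the tray about 19 mm higher, claws through the slots, push it against the plate, press it down. From 14 mm above home a bar in its back plate must be forced down past the nub (roughly 5 to 10 N), which then holds it.
- tray: Green tray, 300 g, 150 (x) x 140 mm (y). Origin: back edge of the underside, mid width; +x out of the back (to the upright), z up. Floor 5 mm, lips 20 high at front and sides, back plate 6 thick, 75 high. Claws at y = +-45, 7 wide: necks z = 58 to 68 reach 12.5 out of the back, each with a 5 mm thick hook down to z = 44. Home: necks on the slots' lower edges, back 0 to 2.5 mm off the plate.
- tray_grip (a point): Top of the tray's dark grip rib: a plate 12 mm thick (y) and 50 long (tray x = -56 to -6 mm), mid width, its top 85 mm above the tray's underside; this point is at x = -34 mm. Free on both sides (y) for fingers.
- tray_mid (a point): Middle of the tray's lid bay, on its floor, at tray x = -102, y = 0, z = 5 mm, in front of the rib (front end x = -56). The bay is about 88 (x) x 132 mm (y) inside the lips. Lids may lie on top of one another.
- opener: Loose lid opener, 120 g: square wooden handle 110 x 20 x 20 mm, with a straight round steel rod 6 mm thick standing 70 mm out of one end on the handle's axis. Origin: centre of the handle; +x along the rod. Works with any of its four sides up. Lies at first on the mat, axis 13 mm above the counter.
- opener_tip (a point): Tip of the opener's rod, 125 mm from the handle's centre along +x.
- mat: Fixed black rubber mat, 100 (x) x 260 (y) x 3 mm, where the opener lies at the start and belongs at the end. Origin: underside, centre.
- box1: White box 1, fixed, 71.5 (x) x 75 (y) x 100 mm tall, hollow; origin underside centre, z up, front -x towards the robot. Lid recessed, top flush with the rim, back edge under a fixed 2 mm lip. Mid front wall: notch 24 mm wide, sill at z = 85 (outer edge x = -35.75), lid's underside at 95: the opener's rod goes in between, the sill is the fulcrum. 
- box1_seat (a point): Where lid 1's origin is while shut: box 1's x = 0, y = 0, z = 95 mm; axes as the box's. Beside the notch two orange nubs of a sprung catch (round bars 12 mm thick at x = -33, y = +-11 to 31, z = 106) overhang the lid's front edge by 3 mm; they are pushed aside to -x by a rising lid, then snap back below it.
- lid1: Blue lid 1, 60 x 60 x 5 mm, 40 g; origin centre of underside, z up, -x at the notch while shut. Rod 25 mm under it and handle pushed down 25 to 35 degrees (5 to 15 N) pop it over the catch: its front edge then rests 15 mm up on the nubs, back edge still under the back lip; grip its sides near the front, draw it forwards and up. None if absent: that box is open already.
- box2: White box 2, fixed, 71.5 (x) x 75 (y) x 100 mm tall, hollow; origin underside centre, z up, front -x towards the robot. Lid recessed, top flush with the rim, back edge under a fixed 2 mm lip. Mid front wall: notch 24 mm wide, sill at z = 85 (outer edge x = -35.75), lid's underside at 95: the opener's rod goes in between, the sill is the fulcrum. 
- box2_seat (a point): Where lid 2's origin is while shut: box 2's x = 0, y = 0, z = 95 mm; axes as the box's. Beside the notch two orange nubs of a sprung catch (round bars 12 mm thick at x = -33, y = +-11 to 31, z = 106) overhang the lid's front edge by 3 mm; they are pushed aside to -x by a rising lid, then snap back below it.
- lid2: Blue lid 2, 60 x 60 x 5 mm, 40 g; origin centre of underside, z up, -x at the notch while shut. Rod 25 mm under it and handle pushed down 25 to 35 degrees (5 to 15 N) pop it over the catch: its front edge then rests 15 mm up on the nubs, back edge still under the back lip; grip its sides near the front, draw it forwards and up. None if absent: that box is open already.
- box3: White box 3, fixed, 71.5 (x) x 75 (y) x 100 mm tall, hollow; origin underside centre, z up, front -x towards the robot. Lid recessed, top flush with the rim, back edge under a fixed 2 mm lip. Mid front wall: notch 24 mm wide, sill at z = 85 (outer edge x = -35.75), lid's underside at 95: the opener's rod goes in between, the sill is the fulcrum. 
- box3_seat (a point): Where lid 3's origin is while shut: box 3's x = 0, y = 0, z = 95 mm; axes as the box's. Beside the notch two orange nubs of a sprung catch (round bars 12 mm thick at x = -33, y = +-11 to 31, z = 106) overhang the lid's front edge by 3 mm; they are pushed aside to -x by a rising lid, then snap back below it.
- lid3: Blue lid 3, 60 x 60 x 5 mm, 40 g; origin centre of underside, z up, -x at the notch while shut. Rod 25 mm under it and handle pushed down 25 to 35 degrees (5 to 15 N) pop it over the catch: its front edge then rests 15 mm up on the nubs, back edge still under the back lip; grip its sides near the front, draw it forwards and up. None if absent: that box is open already.
- spice_jar: Bystander, to be left alone: small spice jar with red cap, 44 mm thick, 75 mm tall. Origin: underside, centre.
- tin: Bystander, to be left alone: food tin, 72 mm thick, 100 mm tall. Origin: underside, centre.
- sauce: Bystander, to be left alone: sauce bottle, 56 mm thick, 170 mm tall. Origin: underside, centre.
- honey: Bystander, to be left alone: honey jar, 66 mm thick, 95 mm tall. Origin: underside, centre.
- mug: Bystander, to be left alone: blue mug, 76 mm thick, 85 mm tall. Origin: underside, centre.
- carton: Bystander, to be left alone: red carton, 50 x 110 x 160 mm. Origin: underside, centre.
- salt: Bystander, to be left alone: salt jar with black cap, 50 mm thick, 90 mm tall. Origin: underside, centre.
Not all that is in view belongs to the job. What is shaped like the tray but red is not meant.

How it is judged:
By the outcome, as a careful person would: the job done as asked, in the order asked, and still so for the second after the job is handed in, with the robot touching nothing.
Of lid1, lid2, lid3 only 2 to 3 are there at a start; the rules pass over those that are not, and their reading is None.
At some moment in a run one of opener may be knocked a few centimetres aside while the robot is not near it.
Once in a run the grip may slacken for a moment while it holds something.
It also fails if it takes over 210 s, if anything falls off the work surface, if the arm or the gripper's body presses on something with over 40 N, if the wrist force passes 120 N, or if a joint passes its speed limit or range.

### The arm

A 7-joint arm with a two-finger parallel gripper is mounted at the origin on the work surface. World frame = base frame: x ahead of the robot, y to its left, z up, the work surface at z = 0. Lengths are in m, angles in rad, forces in N, time in s.
With the tool pointing down it reaches from about 0.425 to 0.925 m from the base axis. Payload 6.8 kg.
Tool frame: the origin (TCP) lies midway between the tips of the shut fingers; the grasp point (between the pads) lies 19 mm behind it; z points along the fingers, y is the direction in which the jaws open and shut (so a half turn about z gives the same grasp; the last joint's range is limited). The gripper opens to 85 mm and grips with 20 to 120 N. Pads are 22 mm wide; open, the fingers measure 114 mm over their backs; the gripper's body (76 mm by 85 mm) begins 54 mm behind the grasp point. The pads swing forward as they close: fully open they stand 13 mm farther back than shut.
Start: joints at [1.157, 0.477, 0.022, 1.555, -0.011, 1.109, -0.083], TCP at [0.203, -0.644, 0.231] pointing down, gripper open.
Joint ranges: [-2.96, 2.96], [-0.34, 2.1], [-1.41, 1.46], [0.24, 2.44], [-1.37, 4.51], [0.17, 1.92], [-2.96, 2.96]. Speed limits (rad/s): [2.39, 2.39, 3.14, 3.14, 3.14, 3.14, 3.14].

### API

Orientations are given as a unit quaternion [w, x, y, z].
In Python, from station import bot, vision gives the robot as it stands.
- The arm moves only by the tool move_arm, never from a script. Its argument "increments" is text: rows parted by semicolons, each of 7 numbers parted by spaces: the opening, from 0 (shut) to 1 (fully open), then the shift along the world's x, y, z in mm, then the turn, a rotation vector about the world's x, y, z in rad. In form: grip x y z rx ry rz; .... A call has exactly 8 rows; each row shifts and turns the commanded pose from where the row before left it; what a row does not reach is not made up. A row lasts 1/8 s, in which the tool goes at most 62.5 mm and 10.7 degrees, less where a joint would pass 70% of its speed; a pose out of reach is approached as far as the arm can. A call with a gripper value outside its range is refused whole. The fingers move at their own pace and stop on an object; "newtons" is the grip in N (left out, the last holds). Time passes only in rows, so rows that do not move let the fingers close, or fill a call up. It gives the time, the measured TCP pose, the force and the opening at its end, in the units of the state.
- bot.get_obs(): the state, without advancing time (a new reading comes with each control period).
- vision.read_camera(name): name is "scene" or "top"; returns (picture, depth): 384x512x3 uint8, red, green, blue; 384x512 float32, m along the optical axis (not along the pixel's ray), 0 where there is no reading.
- vision.calibration(name): a dict with "fx", "fy", "cx", "cy" (pixels), "k1" (the pictures are not rectified: a ray, as slopes to the right and down, at radius r is drawn at 1 + k1 r^2 times it, then the intrinsics apply), "R" (3x3) and "t" (3): a world point X has camera coordinates R X + t. Camera axes: x right, y down, z forward; pixel columns grow to the right and rows downward; lengths in m; the calibration is good to about 2 mm. A picture is of the moment at which its call begins. calibration takes no time and is no camera call.
- bot.hand_in(): hands the job in, once; it reports no verdict.
The state is a dict: "t": time; "q": joint angles; "joint_vel": joint speeds; "joint_torque": joint torques, N m; "eef_pos": TCP position; "tool_rot": TCP orientation; "contact_force": force on the tool from outside, world axes, zero at the start; "torque": the same for the moment, N m; "gripper_width": opening from 0.0 (shut) to 1.0 (fully open).
Only numpy, scipy, OpenCV 4.12 (cv2) and the standard library are available. Lean on these libraries where they do the work, as an engineer would, in place of code of your own. Each camera call takes 0.05 s, during which the arm holds its last target.

## Working session

There is one attempt and no reset: what is moved stays moved. The work goes in short steps, Python scripts to look and compute and a tool call to move; the robot and the scene stay as the last step left them, time stands still between calls to the robot, and variables do not carry over. Pictures are saved under pics/ and viewed, and the job is handed in when it is done.

Besides the shell and the picture viewer there is one more tool, called after "Request:" by a JSON object that holds its "api" and its "payload". move_arm: Moves the arm, as the interface text tells. Its arguments: {"type":"object","properties":{"increments":{"type":"string"},"newtons":{"type":"number"}},"required":["increments"]}

```bash
ls; mkdir -p pics
cat > h.py <<'E'
import numpy as np, cv2
from station import bot, vision
def save(name,img): cv2.imwrite('pics/'+name,cv2.cvtColor(img,cv2.COLOR_RGB2BGR))
def und(c,u,v):
    x=(u-c['cx'])/c['fx']; y=(v-c['cy'])/c['fy']
    xd,yd=x,y
    for _ in range(20):
        r2=x*x+y*y; x=xd/(1+c['k1']*r2); y=yd/(1+c['k1']*r2)
    return x,y
def pt(c,u,v,d):
    x,y=und(c,np.asarray(u,float),np.asarray(v,float))
    P=np.stack([x*d,y*d,d+0*x],-1)
    return (P-np.array(c['t']))@np.array(c['R'])
def ray(c,u,v,z):
    R=np.array(c['R']);t=np.array(c['t'])
    x,y=und(c,np.asarray(u,float),np.asarray(v,float))
    D=np.stack([x,y,1+0*x],-1)@R; C=-R.T@t
    s=(z-C[2])/D[...,2]
    return C+s[...,None]*D
def cloud(c,dep):
    v,u=np.mgrid[0:dep.shape[0],0:dep.shape[1]]
    return pt(c,u,v,dep)
E
python3 - <<'E'
from h import *
for n in ['scene','top']:
    p,d=vision.read_camera(n); c=vision.calibration(n); print(n,c)
    save(n+'0.png',p); np.save(n+'0.npy',d); np.save(n+'0p.npy',p)
    R=np.array(c['R']);print(-R.T@np.array(c['t']))
print(bot.get_obs())
E
```

```text
pics
scene {'fx': 404.73128535826925, 'fy': 404.73128535826925, 'cx': 255.10782715789784, 'cy': 187.30155314066192, 'k1': -0.0764723884743182, 'R': array([[ 0.67194767,  0.74059667,  0.00170196],
       [ 0.4571236 , -0.41294063, -0.78772968],
       [-0.58268717,  0.53009113, -0.61601871]]), 't': array([-0.31204493, -0.1531404 ,  1.66626863])}
[ 1.25059531 -0.71541268  0.9063505 ]
top {'fx': 450.86327392710615, 'fy': 450.86327392710615, 'cx': 250.22651835275306, 'cy': 190.20075944958324, 'k1': -0.08028155679880514, 'R': array([[-0.02861203, -0.99954074, -0.00998346],
       [-0.99460337,  0.02946429, -0.09947856],
       [ 0.09972703,  0.0070833 , -0.99498962]]), 't': array([-0.00185824,  0.50876708,  1.54464141])}
[ 0.35192579 -0.02778901  1.58749503]
{'t': 0.1, 'q': array([ 1.15692176,  0.4777236 ,  0.02236959,  1.55637435, -0.011477  ,
        1.10926924, -0.08310922]), 'joint_vel': array([-0.00042085, -0.00193876,  0.00187867, -0.00279075,  0.00037288,
        0.00068887, -0.0009287 ]), 'joint_torque': array([ 4.54625260e-03, -5.97761965e+01,  1.61360465e+00, -2.81955564e+01,
        1.28480309e-02,  5.04329684e-03,  4.87730108e-05]), 'eef_pos': array([ 0.20300184, -0.64318904,  0.23041013]), 'tool_rot': array([-7.98277919e-04,  9.88335388e-01,  1.52290787e-01, -2.00302933e-04]), 'contact_force': array([ 0.22269915, -0.10684988, -0.00678446]), 'torque': array([-0.02592276,  0.0022454 , -0.02875336]), 'gripper_width': 1.0040680531390807}
```

View pics/scene0.png

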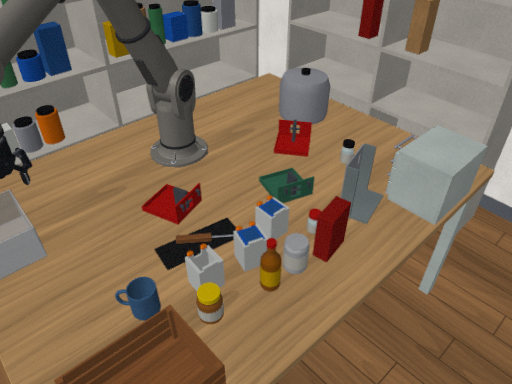

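View pics/top0.png

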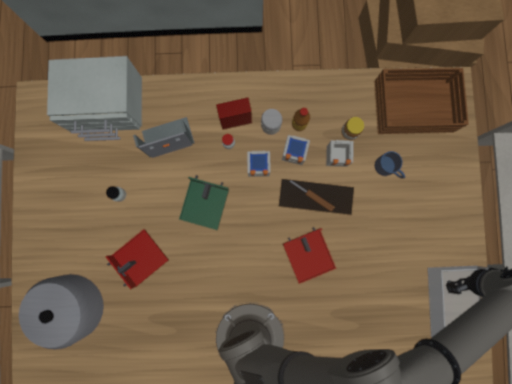

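Run:
```python
from h import *
p=np.load('top0p.npy'); s=np.load('scene0p.npy')
save('t1.png',cv2.resize(p[85:235,100:380],None,fx=2.85,fy=2.85,interpolation=cv2.INTER_CUBIC))
save('s1.png',cv2.resize(s[130:300,130:390],None,fx=3,fy=3,interpolation=cv2.INTER_CUBIC))
```

```text
(no output)
```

View pics/t1.png

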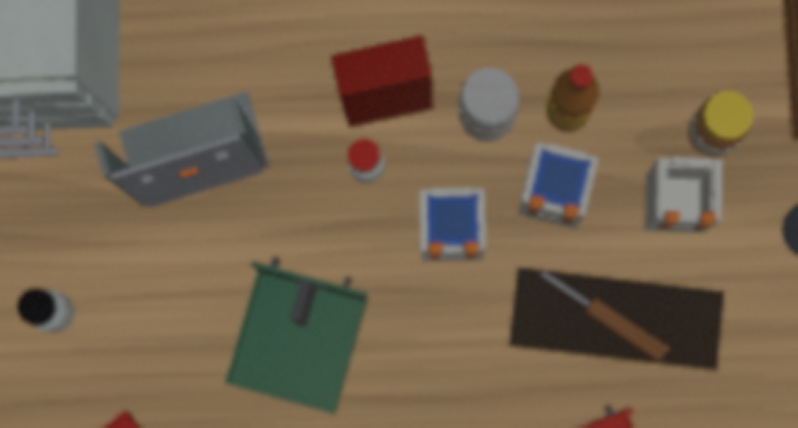

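View pics/s1.png

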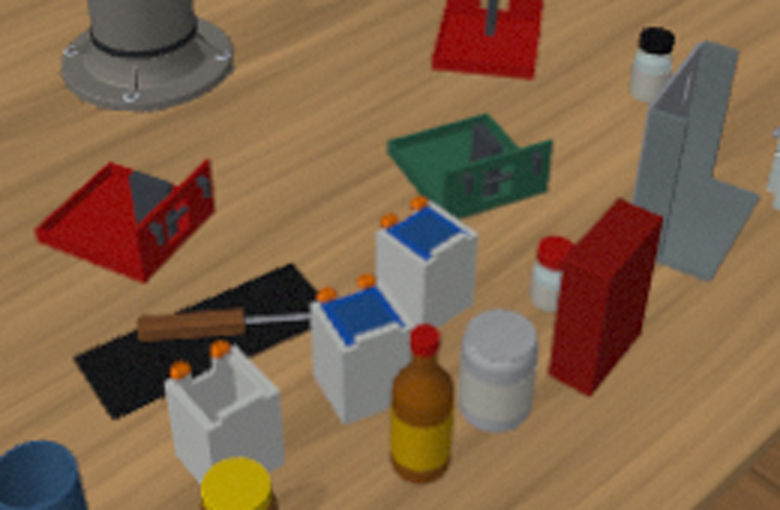

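```bash
cat > m.py <<'E'
from h import *
def masks(p):
    h=cv2.cvtColor(p,cv2.COLOR_RGB2HSV).astype(int); H,S,V=h[...,0],h[...,1],h[...,2]
    return dict(blue=(H>105)&(H<125)&(S>150)&(V>60),green=(H>65)&(H<90)&(S>90),orange=(H>4)&(H<14)&(S>190)&(V>150),wood=(H>5)&(H<14)&(S>120)&(V>60)&(V<150))
E
python3 - <<'E'
from m import *
for n in ['top','scene']:
    p=np.load(n+'0p.npy');d=np.load(n+'0.npy');c=vision.calibration(n);C=cloud(c,d);M=masks(p)
    # table check
    ok=d>0
    for k in ['blue','green','orange']:
        nn,l,st,ce=cv2.connectedComponentsWithStats(M[k].astype(np.uint8))
        for i in range(1,nn):
            if st[i,4]<8: continue
            q=C[(l==i)&ok]; 
            if len(q): print(n,k,ce[i].round(1),st[i,4],np.median(q,0).round(4),q.std(0).round(4))
E
```

```text
top blue [251.5 158.5] 15 [ 0.6065 -0.0231  0.1007] [0.0082 0.0017 0.0032]
top green [195.2 197.9] 447 [0.4891 0.1828 0.0056] [0.0309 0.0257 0.0034]
scene blue [182.5  23.1] 1073 [-0.6231  0.474   0.2927] [0.0226 0.0595 0.0429]
scene blue [45.6 54.2] 1811 [-0.6215 -0.237   0.2979] [0.0167 0.0588 0.0602]
scene blue [270.9 206.6] 196 [ 0.5907 -0.0498  0.1   ] [0.0142 0.0169 0.0016]
scene blue [249.4 234. ] 250 [ 0.6362 -0.1779  0.1003] [0.0141 0.0173 0.0016]
scene green [3.5 1. ] 13 [-0.6433 -0.3432  0.549 ] [0.0058 0.004  0.0038]
scene green [156.7  22.3] 370 [-0.6332  0.3242  0.3304] [0.1163 0.0681 0.0538]
scene green [ 8.6 76.9] 230 [-0.6292 -0.4188  0.2491] [0.0783 0.0205 0.0382]
scene green [285.2 184.9] 938 [0.4756 0.1331 0.015 ] [0.0593 0.0429 0.0239]
scene orange [ 41.2 117.7] 13 [-0.6278 -0.3446  0.0322] [0.0079 0.0082 0.0054]
scene orange [ 46.4 137.1] 22 [-0.6302 -0.3521 -0.0721] [0.011 0.006 0.02 ]
```

```bash
cat > m.py <<'E'
from h import *
def masks(p):
    h=cv2.cvtColor(p,cv2.COLOR_RGB2HSV).astype(int); H,S,V=h[...,0],h[...,1],h[...,2]
    return dict(blue=(H>105)&(H<125)&(S>110)&(V>60),green=(H>65)&(H<90)&(S>70)&(V>30),orange=(H>4)&(H<14)&(S>165)&(V>130),red=((H<4)|(H>175))&(S>150))
def rect(C,m):
    q=C[m][:,:2].astype(np.float32)
    (cx,cy),(w,h),a=cv2.minAreaRect(q); return np.round([cx,cy,w,h],4),round(a,1)
E
python3 - <<'E'
from m import *
for n in ['top','scene']:
    p=np.load(n+'0p.npy');d=np.load(n+'0.npy');c=vision.calibration(n);C=cloud(c,d);M=masks(p)
    ok=(d>0)&(C[...,0]>0.2)&(C[...,2]>-.01)
    q=C[ok&(abs(C[...,2])<0.012)&(C[...,0]<0.75)&(C[...,0]>.4)&(abs(C[...,1])<.4)]
    print(n,'table z',np.median(q[:,2]),q[:,2].std())
    for k in ['blue','green','orange']:
        nn,l,st,ce=cv2.connectedComponentsWithStats((M[k]&ok).astype(np.uint8))
        for i in range(1,nn):
            if st[i,4]<5: continue
            q=C[(l==i)&ok]; 
            print(n,k,ce[i].round(1),st[i,4],np.median(q,0).round(4),q.std(0).round(4))
            zz=np.median(q[:,2])
            # ray-plane with uv
            if k=='blue':
                v,u=np.nonzero(l==i); P=ray(c,u,v,0.100); print('   ray',P.mean(0).round(4),cv2.minAreaRect(P[:,:2].astype(np.float32)))
            if k=='orange':
                print('   ray', ray(c,ce[i][0],ce[i][1],0.109).round(4))
E
```

```text
top table z 0.0015388097526128225 0.0039323157891588915
top blue [296.1 147.3] 241 [ 0.641  -0.1744  0.101 ] [0.0149 0.0153 0.0031]
   ray [ 0.6409 -0.175   0.1   ] ((0.6400913000106812, -0.17496389150619507), (0.05356433242559433, 0.05457139015197754), 74.00700378417969)
top blue [258.6 161.6] 235 [ 0.5949 -0.0486  0.1009] [0.0144 0.0154 0.0033]
   ray [ 0.5961 -0.0478  0.1   ] ((0.5964783430099487, -0.04756815731525421), (0.05015530064702034, 0.05067530646920204), 88.27010345458984)
top green [203.3 204.4] 1408 [0.4635 0.154  0.006 ] [0.0406 0.0397 0.0098]
top orange [287.6 155.8] 5 [ 0.6099 -0.1455  0.1125] [0.0021 0.0017 0.0042]
   ray [ 0.6112 -0.1446  0.109 ]
top orange [299.9 158.9] 8 [ 0.5986 -0.1846  0.1139] [0.0024 0.0024 0.0029]
   ray [ 0.5997 -0.185   0.109 ]
top orange [348. 161.] 9 [ 0.5875 -0.3451  0.1105] [0.0028 0.0024 0.0033]
   ray [ 0.588  -0.3449  0.109 ]
top orange [252.3 172. ] 7 [ 0.5601 -0.025   0.1117] [0.0022 0.0023 0.0027]
   ray [ 0.5604 -0.0258  0.109 ]
top orange [265.  171.7] 7 [ 0.5592 -0.0678  0.1103] [0.0021 0.0025 0.0027]
   ray [ 0.5601 -0.0679  
[... 3367 characters left out ...]
 [0.4854 0.1329 0.0156] [0.0592 0.0429 0.0241]
scene orange [277.5 153. ] 6 [0.2886 0.284  0.0009] [0.0058 0.0049 0.0021]
   ray [0.4022 0.1647 0.109 ]
scene orange [287.5 154. ] 6 [0.3191 0.3097 0.0012] [0.0062 0.0038 0.0017]
   ray [0.4308 0.1868 0.109 ]
scene orange [268.2 198.6] 5 [ 0.5643 -0.0329  0.1044] [0.005  0.0017 0.004 ]
   ray [ 0.5654 -0.0373  0.109 ]
scene orange [250.2 224.7] 6 [ 0.6138 -0.1548  0.1071] [0.0332 0.0269 0.0407]
   ray [ 0.6155 -0.1564  0.109 ]
scene orange [239.8 228.4] 5 [ 0.6072 -0.1896  0.1085] [0.0021 0.0042 0.0007]
   ray [ 0.6073 -0.1884  0.109 ]
scene orange [203.4 247.1] 7 [ 0.5965 -0.3071  0.1082] [0.0018 0.0045 0.0018]
   ray [ 0.5969 -0.3086  0.109 ]
```

Run:
```python
from m import *
def near(C,x,y,r): return np.hypot(C[...,0]-x,C[...,1]-y)<r
for n in ['top','scene']:
    p=np.load(n+'0p.npy');d=np.load(n+'0.npy');c=vision.calibration(n);C=cloud(c,d);M=masks(p)
    ok=d>0
    for (x,y) in [(.594,-.048),(.638,-.1755)]:
        m=ok&near(C,x,y,.062)&(abs(C[...,2]-.1)<.006)&~M['orange']
        m=cv2.morphologyEx(m.astype(np.uint8),cv2.MORPH_OPEN,np.ones((3,3)))
        v,u=np.nonzero(m); P=ray(c,u,v,.1)[:,:2].astype(np.float32)
        print(n,'box',len(P),cv2.minAreaRect(P))
    g=M['green']&ok&(C[...,0]>.3)
    # tray floor: low z
    nn,l,st,ce=cv2.connectedComponentsWithStats(g.astype(np.uint8)); i=1+np.argmax(st[1:,4]); g=l==i
    v,u=np.nonzero(g); 
    hull=cv2.convexHull(np.stack([u,v],1).astype(np.int32)); 
    ap=cv2.approxPolyDP(hull,4,True)[:,0]; print('hull',ap.tolist())
    for (uu,vv) in ap: print('  ',C[vv,uu].round(3))
    f=g&(C[...,2]<.012); q=C[f][:,:2].astype(np.float32); print('floor',f.sum(),cv2.minAreaRect(q), q.mean(0))
    w=g&(C[...,2]>.03); q=C[w]; print('plate',w.sum(),q.mean(0).round(4),cv2.minAreaRect(q[:,:2].astype(np.float32)), q[:,2].max())
    # upright
    up=ok&near(C,.64,.31,.12)&(C[...,2]>.02)&(C[...,2]<.21)
    q=C[up]; print('up',up.sum(),q.mean(0).round(4),q.max(0).round(3),q.min(0).round(3),cv2.minAreaRect(q[:,:2].astype(np.float32)))
```

```text
top box 328 ((0.5965093374252319, -0.047553081065416336), (0.07022340595722198, 0.06419157981872559), 88.26742553710938)
top box 332 ((0.6418651342391968, -0.1763804852962494), (0.07544607669115067, 0.06602925807237625), 74.84632110595703)
hull [[225, 188], [216, 227], [181, 218], [191, 179]]
   [0.513 0.068 0.079]
   [0.384 0.107 0.007]
   [0.42  0.23  0.003]
   [0.549 0.184 0.067]
floor 1302 ((0.46609723567962646, 0.14896923303604126), (0.13104216754436493, 0.13833972811698914), 72.6844253540039) [0.46263084 0.14967567]
plate 35 [0.5349 0.1376 0.0614] ((0.5323432087898254, 0.1252550482749939), (0.12139053642749786, 0.004396496340632439), 72.8511734008789) 0.08109284981761236
up 704 [0.66   0.2768 0.1234] [0.742 0.376 0.2  ] [0.638 0.195 0.02 ] ((0.6712881922721863, 0.29884082078933716), (0.19192971289157867, 0.08466741442680359), 70.31342315673828)
scene box 355 ((0.5986378788948059, -0.05166389420628548), (0.08060870319604874, 0.07495211809873581), 88.47943115234375)
scene box 452 ((0.642954409122467, -0.17881597578525543), (0.07744485884904861, 0.0752696618437767), 73.68439483642578)
hull [[313, 177], [311, 193], [285, 201], [260, 181], [291, 168]]
   [0.554 0.189 0.073]
   [0.554 0.188 0.003]
   [0.526 0.084 0.006]
   [0.379 0.101 0.002]
   [0.417 0.227 0.021]
floor 436 ((0.4664873480796814, 0.14476050436496735), (0.140901580452919, 0.15686096251010895), 71.78780364990234) [0.43981087 0.14296158]
plate 302 [0.5352 0.1187 0.058 ] ((0.5217090249061584, 0.12633061408996582), (0.13862450420856476, 0.06207830831408501), 72.69761657714844) 0.08551656112024875
up 755 [0.666  0.324  0.1252] [0.745 0.377 0.194] [0.639 0.197 0.021] ((0.6729748845100403, 0.3014441430568695), (0.18956789374351501, 0.08620981872081757), 68.53831481933594)
```

```bash
cat > f.py <<'E'
from m import *
def vplane(q,thr=.004,it=400,tilt=False):
    rng=np.random.default_rng(0);best=None
    xy=q[:,:2]
    for _ in range(it):
        a,b=xy[rng.choice(len(q),2,replace=False)]
        t=b-a;L=np.hypot(*t)
        if L<.03: continue
        nrm=np.array([-t[1],t[0]])/L
        s=abs((xy-a)@nrm)<thr
        if best is None or s.sum()>best.sum(): best=s
    for _ in range(3):
        m=xy[best].mean(0);_,_,V=np.linalg.svd(xy[best]-m);nrm=V[1]
        best=abs((xy-m)@nrm)<thr
    if nrm[0]<0:nrm=-nrm
    return m,nrm,np.degrees(np.arctan2(nrm[1],nrm[0])),best
E
python3 - <<'E'
from f import *
def near(C,x,y,r): return np.hypot(C[...,0]-x,C[...,1]-y)<r
for n in ['top','scene']:
    p=np.load(n+'0p.npy');d=np.load(n+'0.npy');c=vision.calibration(n);C=cloud(c,d);M=masks(p);ok=d>0
    g=M['green']&ok&(C[...,0]>.3)&(C[...,2]>.015)&(C[...,2]<.07)&(abs(C[...,1]-.13)<.12)
    if n=='scene':
        q=C[g];m,nr,a,b=vplane(q,.003);print('tray',b.sum(),len(q),m,nr,a)
        t=np.array([-nr[1],nr[0]]); s=(q[b][:,:2]-m)@t; print('ends',m+s.min()*t,m+s.max()*t,np.ptp(s))
        gg=g&False; 
    up=ok&near(C,.64,.31,.12)&(C[...,2]>.03)&(C[...,2]<.18)
    q=C[up];m,nr,a,b=vplane(q,.003);print(n,'up',b.sum(),len(q),m,nr,a)
    t=np.array([-nr[1],nr[0]]);s=(q[b][:,:2]-m)@t;k=np.sort(s);print('ends',m+k[2]*t,m+k[-3]*t,k[-3]-k[2], 'mid',m+(k[2]+k[-3])/2*t)
    if n=='top':
        # top points of plate
        u2=ok&near(C,.64,.31,.12)&(C[...,2]>.18)&(C[...,2]<.21);v,u=np.nonzero(u2);P=ray(c,u,v,.19)[:,:2].astype(np.float32);print(cv2.minAreaRect(P))
        hs=cv2.cvtColor(p,cv2.COLOR_RGB2HSV).astype(int);o=(hs[...,0]<15)&(hs[...,1]>120)&up;print('nub',C[o].mean(0),C[o].shape)
        # wide slot
E
```

```text
top up 453 533 [0.65770726 0.26423329] [0.96379237 0.26665383] 15.465246721211459
ends [0.6764695  0.19641915] [0.63897962 0.33192238] 0.14059379394854338 mid [0.65772456 0.26417076]
((0.6696406006813049, 0.2963801622390747), (0.18415232002735138, 0.08388862758874893), 71.08270263671875)
nub [0.65706866 0.25879125 0.12434967] (13, 3)
tray 247 415 [0.53555912 0.11811955] [ 0.95535488 -0.29546074] -17.18516746634116
ends [0.51649985 0.05649252] [0.55731421 0.18846333] 0.13813799997356452
scene up 342 610 [0.66585724 0.33803751] [ 0.35800212 -0.93372077] -69.02245012602346
ends [0.64200759 0.32889321] [0.74431415 0.36811903] 0.10956868642900958 mid [0.69316087 0.34850612]
```

Run:
```python
from h import *
p=np.load('top0p.npy')
save('up.png',cv2.resize(p[110:165,130:200],None,fx=10,fy=10,interpolation=cv2.INTER_NEAREST))
save('tr.png',cv2.resize(p[170:232,175:240],None,fx=9,fy=9,interpolation=cv2.INTER_NEAREST))
```

```text
(no output)
```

View pics/up.png

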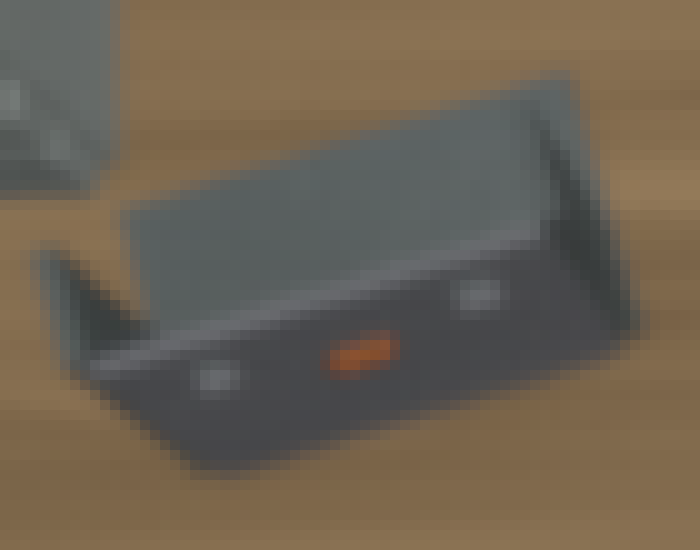

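View pics/tr.png

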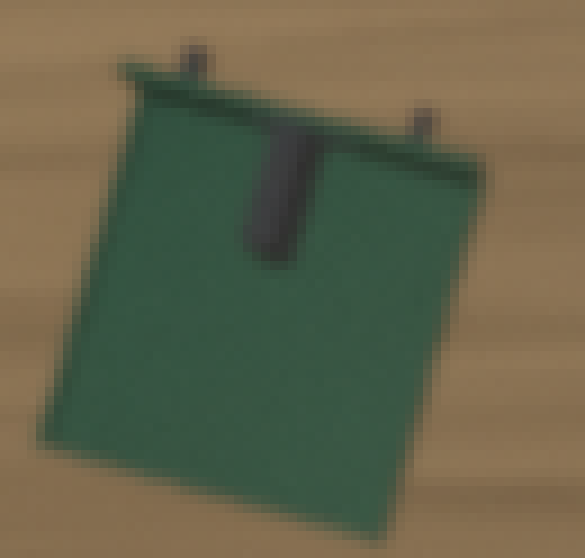

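Run:
```python
from h import *
c=vision.calibration('top')
def r(s,u,v,z): print(s,ray(c,u,v,z).round(4))
def yaw(a,b): d=a-b; return np.degrees(np.arctan2(-d[0],d[1]))
L=ray(c,151.,147.5,.147);R=ray(c,177.4,139.2,.147);print('slots',L,R,np.linalg.norm(L-R),(L+R)/2,yaw(L,R))
r('nub',165.7,145,.1195)
a=ray(c,149.5,157,0);b=ray(c,193,143.5,0);print('bot',a,b,np.linalg.norm(a-b),(a+b)/2,yaw(a,b))
a=ray(c,139,146.7,.19);b=ray(c,184,133.8,.19);print('top',a,b,np.linalg.norm(a-b),(a+b)/2,yaw(a,b))
a=ray(c,196.2,174.8,.068);b=ray(c,221.7,182.3,.068);print('claws',a,b,np.linalg.norm(a-b),(a+b)/2,yaw(a,b))
a=ray(c,179.5,218.4,.02);b=ray(c,217.3,229.5,.02);print('front',a,b,np.linalg.norm(a-b),(a+b)/2,yaw(a,b))
a=ray(c,188.5,177.5,.075);b=ray(c,228,187.8,.075);print('back',a,b,np.linalg.norm(a-b),(a+b)/2,yaw(a,b))
```

```text
slots [0.64592572 0.30224315 0.147     ] [0.67054632 0.21525743 0.147     ] 0.09040292725927136 [0.65823602 0.25875029 0.147     ] 15.80372979952371
nub [0.6583 0.2592 0.1195]
bot [0.64145792 0.34148313 0.        ] [0.68545979 0.18395617 0.        ] 0.16355704745231295 [0.66345886 0.26271965 0.        ] 15.606596302828896
top [0.64104594 0.33083521 0.19      ] [0.67776438 0.18681298 0.19      ] 0.14862922791959415 [0.65940516 0.2588241  0.19      ] 14.302851309258989
claws [0.56238731 0.16552438 0.068     ] [0.53404995 0.07910769 0.068     ] 0.09094420926205656 [0.54821863 0.12231604 0.068     ] -18.155112529922217
front [0.41758698 0.23264415 0.02      ] [0.3754231  0.10150448 0.02      ] 0.1377512405377385 [0.39650504 0.16707431 0.02      ] -17.823577929841928
back [0.55298711 0.19097955 0.075     ] [0.51388511 0.05774608 0.075     ] 0.13885288552957736 [0.53343611 0.12436282 0.075     ] -16.356162137269102
```

Request:
{"api": "move_arm", "payload": {"increments": "1 37 30 2 0 0 0.1;1 37 30 2 0 0 0.1;1 37 30 2 0 0 0.1;1 37 30 2 0 0 0.1;1 37 30 2 0 0 0.1;1 37 30 2 0 0 0.1;1 37 30 2 0 0 0.1;1 37 30 2 0 0 0.1", "newtons": 60}}

```text
t: 1.1
eef_pos: [0.5, -0.4025, 0.247]
tool_rot: [-0.0, 0.85, 0.526, -0.0]
contact_force: [0.1, -0.7, 0.4]
gripper_width: 1.002
```

```bash
python3 -c "
from h import *
o=bot.get_obs();print(o['t'],o['eef_pos'],o['tool_rot'],o['q'].round(3),o['contact_force'])"
```

```text
1.1 [ 0.50000799 -0.40254248  0.24699112] [-3.01862818e-04  8.50181221e-01  5.26490048e-01 -1.71497745e-04] [ 0.765  0.423 -0.251  1.608  0.113  1.125  0.025] [ 0.08436127 -0.68563148  0.36880052]
```

Request:
{"api": "move_arm", "payload": {"increments": "1 0 50 0 0 0 0.12;1 0 50 0 0 0 0.12;1 0 50 0 0 0 0.12;1 0 50 0 0 0 0.12;1 0 50 0 0 0 0.12;1 0 50 0 0 0 0.12;1 0 50 0 0 0 0.12;1 0 50 0 0 0 0.12"}}

```text
t: 2.1
eef_pos: [0.4988, -0.0023, 0.2472]
tool_rot: [-0.0, 0.511, 0.86, -0.0]
contact_force: [0.4, 0.2, 0.2]
gripper_width: 1.001
```

Request:
{"api": "move_arm", "payload": {"increments": "1 1 27 0 0 0 0.13;1 1 27 0 0 0 0.13;1 1 27 0 0 0 0.13;1 1 27 0 0 0 0.13;1 1 28 -10 0 0 0.13;1 1 0 -20 0 0 0.12;1 0 0 -15 0 0 0;1 0 0 0 0 0 0"}}

```text
t: 3.1
eef_pos: [0.5043, 0.1314, 0.201]
tool_rot: [-0.001, 0.154, 0.988, -0.001]
contact_force: [-0.4, -0.4, 0.6]
gripper_width: 1.004
```

```bash
cat > s.py <<'E'
from h import *
from scipy.spatial.transform import Rotation as Ro
o=bot.get_obs();w,x,y,z=o['tool_rot'];R=Ro.from_quat([x,y,z,w]).as_matrix()
print('t',round(o['t'],2),'p',o['eef_pos'].round(4),'yaw_y',np.degrees(np.arctan2(R[1,1],R[0,1])).round(2),'z',R[:,2].round(3),'q',o['q'].round(2),'F',o['contact_force'].round(1),'T',o['torque'].round(2),'g',round(o['gripper_width'],3))
E
cat > snap.py <<'E'
import sys
from h import *
n,name,u0,v0,u1,v1=sys.argv[1],sys.argv[2],*map(int,sys.argv[3:7])
p,d=vision.read_camera(n); np.save(n+'_p.npy',p);np.save(n+'_d.npy',d)
k=min(800/(u1-u0),600/(v1-v0)); save(name,cv2.resize(p[v0:v1,u0:u1],None,fx=k,fy=k,interpolation=cv2.INTER_CUBIC)[:600,:800])
print('scale',k)
E
python3 s.py; python3 snap.py top g1.png 150 120 270 210; python3 snap.py scene g1s.png 200 90 400 240
```

```text
t 3.1 p [0.5043 0.1314 0.201 ] yaw_y 72.31 z [-0.003 -0.001 -1.   ] q [ 0.27  0.36 -0.79  1.91  0.3   1.    0.61] F [-0.4 -0.4  0.6] T [ 0.06 -0.04 -0.  ] g 1.004
scale 6.666666666666667
scale 4.0
```

View pics/g1s.png

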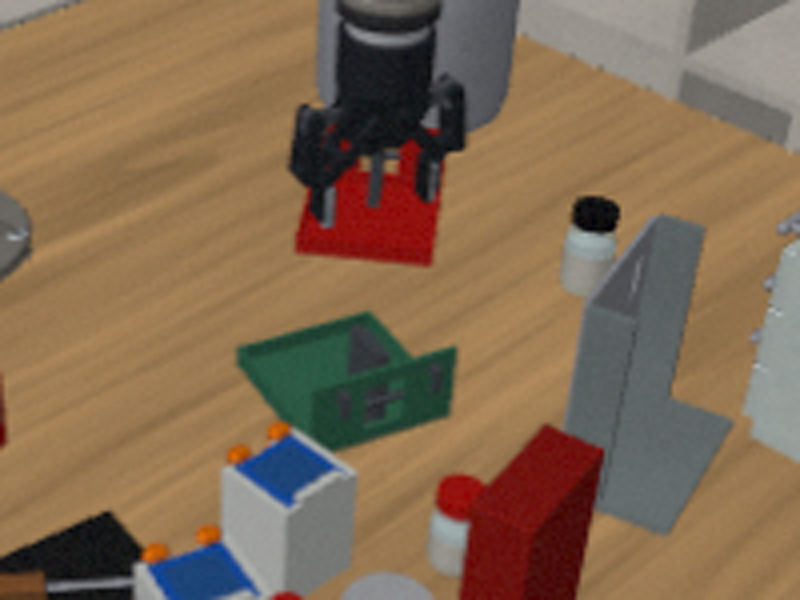

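Request:
{"api": "move_arm", "payload": {"increments": "1 1 2 -25 0 0 0;1 0 0 -25 0 0 0;1 0 0 -25 0 0 0;1 0 0 -20 0 0 0;0.5 0 0 -15 0 0 0;0.5 0 0 0 0 0 0;0.5 0 0 0 0 0 0;0.5 0 0 0 0 0 0"}}

```text
t: 4.2
eef_pos: [0.5068, 0.1345, 0.0931]
tool_rot: [0.001, 0.152, 0.988, 0.0]
contact_force: [-0.7, 0.3, -0.1]
gripper_width: 0.502
```

```bash
python3 s.py; python3 snap.py scene g2s.png 220 110 360 215
```

```text
t 4.2 p [0.5068 0.1345 0.0931] yaw_y 72.47 z [ 0.001  0.    -1.   ] q [ 0.18  0.51 -0.7   2.    0.46  0.8   0.48] F [-0.7  0.3 -0.1] T [ 0.03 -0.03 -0.02] g 0.502
scale 5.714285714285714
```

View pics/g2s.png

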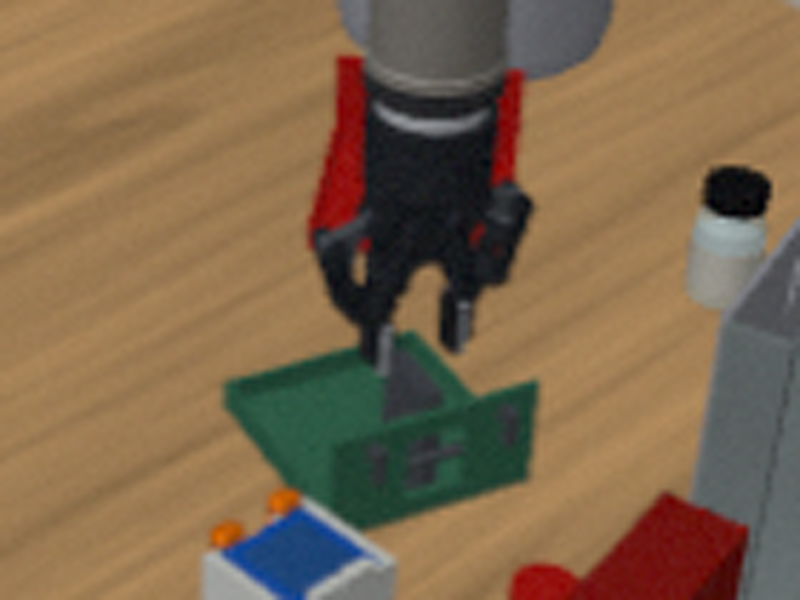

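Request:
{"api": "move_arm", "payload": {"increments": "0.5 0 0 -14 0 0 0;0.5 0 0 -14 0 0 0;0.5 0 0 -10 0 0 0;0.5 0 0 0 0 0 0;0 0 0 0 0 0 0;0 0 0 0 0 0 0;0 0 0 0 0 0 0;0 0 0 0 0 0 0", "newtons": 110}}

```text
t: 5.25
eef_pos: [0.5066, 0.1345, 0.0549]
tool_rot: [0.0, 0.152, 0.988, 0.0]
contact_force: [-1.5, -0.4, 5.7]
gripper_width: 0.121
```

```bash
python3 s.py; python3 snap.py scene g3s.png 220 110 360 215
```

```text
t 5.25 p [0.5066 0.1345 0.0549] yaw_y 72.48 z [ 0.001  0.    -1.   ] q [ 0.15  0.57 -0.66  2.02  0.52  0.73  0.43] F [-1.5 -0.4  5.7] T [-0.05  0.3   0.01] g 0.121
scale 5.714285714285714
```

View pics/g3s.png

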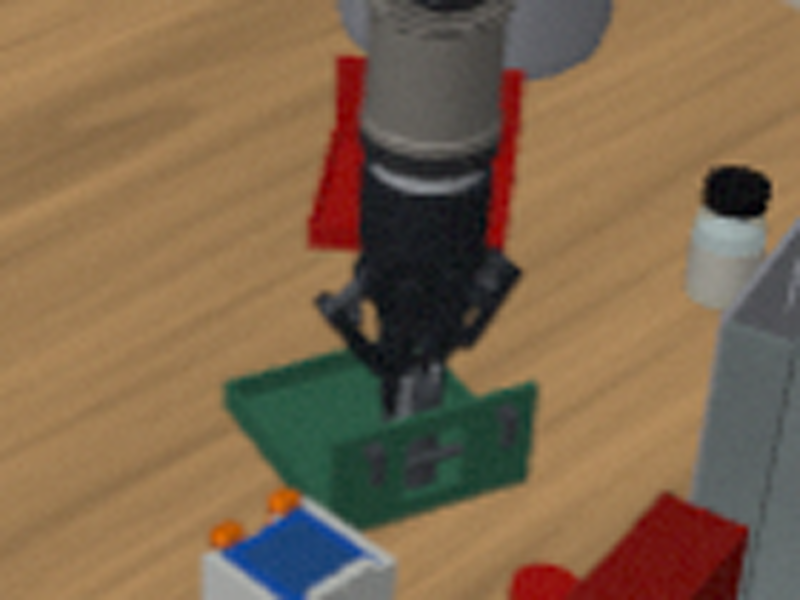

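Request:
{"api": "move_arm", "payload": {"increments": "0 0 0 8 0 0 0;0 0 0 20 0 0 0;0 0 0 25 0 0 0;0 0 0 25 0 0 0;0 0 0 22 0 0 0;0 0 0 0 0 0 0;0 0 0 0 0 0 0;0 0 0 0 0 0 0", "newtons": 120}}

```text
t: 6.3
eef_pos: [0.5055, 0.134, 0.1534]
tool_rot: [-0.001, 0.152, 0.988, -0.0]
contact_force: [1.2, 0.2, -2.9]
gripper_width: 0.121
```

Request:
{"api": "move_arm", "payload": {"increments": "0 13 16 0 0 0 0.1;0 13 16 0 0 0 0.1;0 13 15 0 0 0 0.1;0 13 15 0 0 0 0.1;0 13 15 0 0 0 0.1;0 13 15 0 0 0 0.078;0 13 15 0 0 0 0;0 0 0 0 0 0 0"}}

```text
t: 7.3
eef_pos: [0.597, 0.2425, 0.1532]
tool_rot: [-0.001, -0.136, 0.991, 0.001]
contact_force: [-0.6, 0.1, -2.6]
gripper_width: 0.118
```

```bash
python3 s.py; python3 snap.py scene g4s.png 260 80 400 185;python3 snap.py top g4t.png 130 100 250 190
```

```text
t 7.3 p [0.597  0.2425 0.1532] yaw_y 105.66 z [-0.002  0.001 -1.   ] q [ 0.09  0.65 -0.83  1.66  0.53  1.07  0.94] F [-0.6  0.1 -2.6] T [-0.05  0.05 -0.01] g 0.118
scale 5.714285714285714
scale 6.666666666666667
```

View pics/g4s.png

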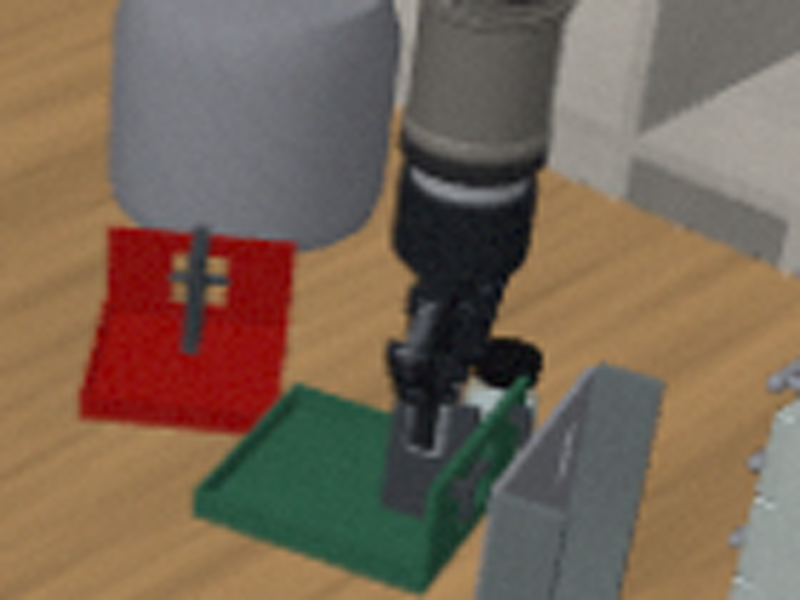

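View pics/g4t.png

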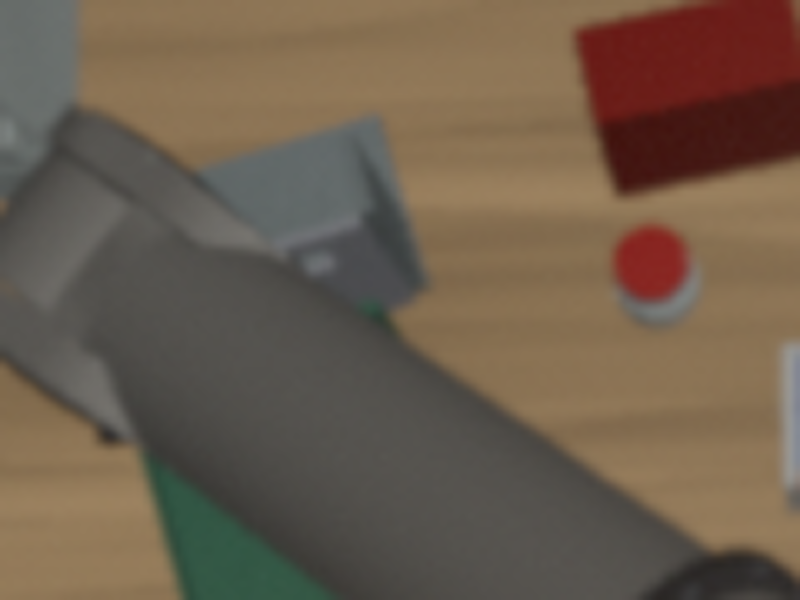

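Request:
{"api": "move_arm", "payload": {"increments": "0 0 0 -7 0 0 0;0 0 0 0 0 0 0;0 5 1 0 0 0 0;0 5 1 0 0 0 0;0 5 1.3 0 0 0 0;0 4 1.3 0 0 0 0;0 0 0 0 0 0 0;0 0 0 0 0 0 0"}}

```text
t: 8.4
eef_pos: [0.616, 0.246, 0.1473]
tool_rot: [-0.0, -0.136, 0.991, 0.0]
contact_force: [-0.8, 1.4, -3.4]
gripper_width: 0.12
```

```bash
python3 s.py; python3 snap.py scene g5s.png 280 100 400 190
```

```text
t 8.4 p [0.616  0.246  0.1473] yaw_y 105.61 z [-0. -0. -1.] q [ 0.08  0.68 -0.82  1.62  0.54  1.09  0.95] F [-0.8  1.4 -3.4] T [-0.03 -0.03 -0.02] g 0.12
scale 6.666666666666667
```

View pics/g5s.png

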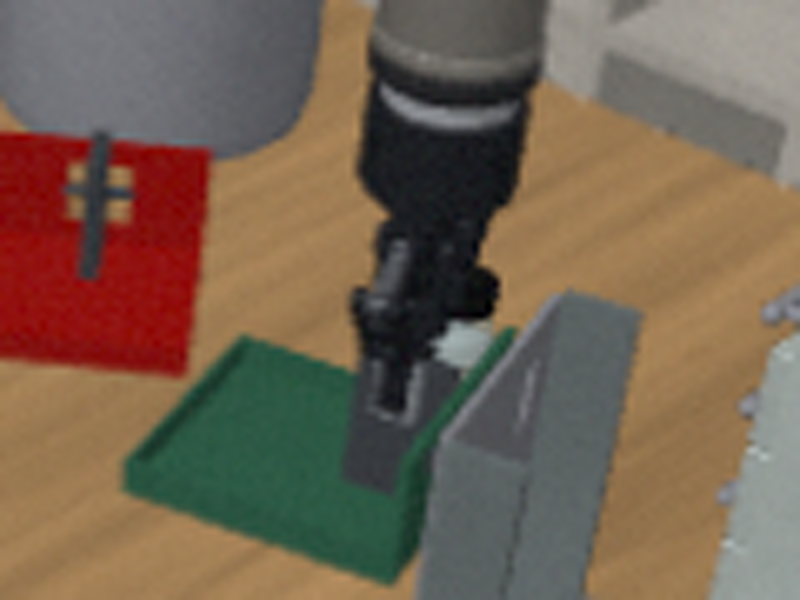

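Request:
{"api": "move_arm", "payload": {"increments": "0 3 0.8 0 0 0 0;0 3 0.8 0 0 0 0;0 2 0.5 0 0 0 0;0 0 0 0 0 0 0;0 2 0.5 0 0 0 0;0 0 0 0 0 0 0;0 0 0 0 0 0 0;0 0 0 0 0 0 0"}}

```text
t: 9.45
eef_pos: [0.6262, 0.2485, 0.1473]
tool_rot: [-0.0, -0.136, 0.991, -0.0]
contact_force: [-0.8, -0.0, -3.2]
gripper_width: 0.122
```

```bash
python3 s.py; python3 snap.py scene g6s.png 300 110 390 180
```

```text
t 9.45 p [0.6262 0.2485 0.1473] yaw_y 105.6 z [-0. -0. -1.] q [ 0.07  0.69 -0.81  1.59  0.55  1.1   0.96] F [-0.8 -0.  -3.2] T [-0.04  0.04  0.  ] g 0.122
scale 8.571428571428571
```

View pics/g6s.png

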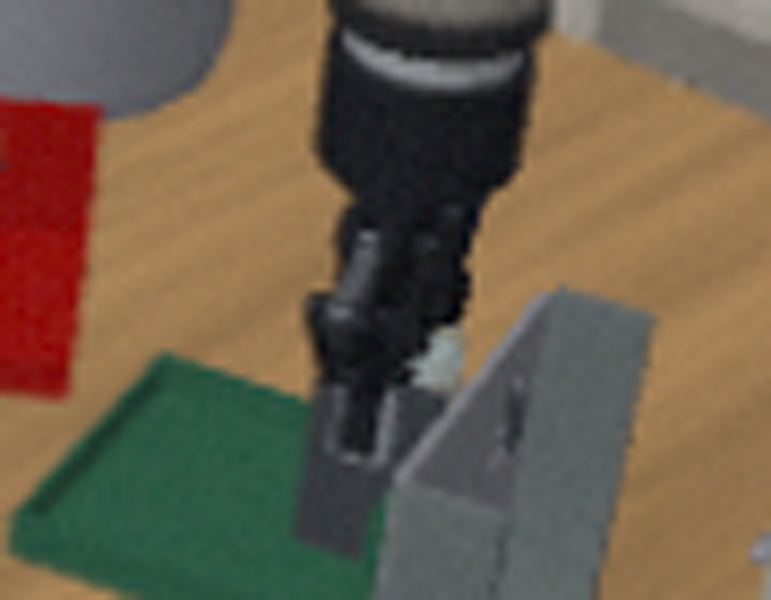

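Request:
{"api": "move_arm", "payload": {"increments": "0 1 0.3 0 0 0 0;0 0 0 0 0 0 0;0 1 0.3 0 0 0 0;0 0 0 0 0 0 0;0 1 0.3 0 0 0 0;0 0 0 0 0 0 0;0 0 0 0 0 0 0;0 0 0 0 0 0 0"}}

```text
t: 10.5
eef_pos: [0.6282, 0.2492, 0.1471]
tool_rot: [-0.001, -0.136, 0.991, -0.0]
contact_force: [-4.4, -1.3, -0.8]
gripper_width: 0.122
```

Request:
{"api": "move_arm", "payload": {"increments": "0 0 0 -3 0 0 0;0 0 0 -3 0 0 0;0 0 0 -3 0 0 0;0 0 0 -3 0 0 0;0 0 0 -3 0 0 0;0 0 0 0 0 0 0;0 0 0 0 0 0 0;0 0 0 0 0 0 0"}}

```text
t: 11.5
eef_pos: [0.6259, 0.2493, 0.1306]
tool_rot: [-0.003, -0.136, 0.991, -0.0]
contact_force: [-6.9, -0.2, -4.1]
gripper_width: 0.119
```

```bash
python3 s.py; python3 snap.py scene g7s.png 300 110 390 180
```

```text
t 11.5 p [0.6259 0.2493 0.1306] yaw_y 105.68 z [-0.007 -0.002 -1.   ] q [ 0.06  0.71 -0.8   1.6   0.56  1.08  0.95] F [-6.9 -0.2 -4.1] T [-0.21  1.94 -0.04] g 0.119
scale 8.571428571428571
```

View pics/g7s.png

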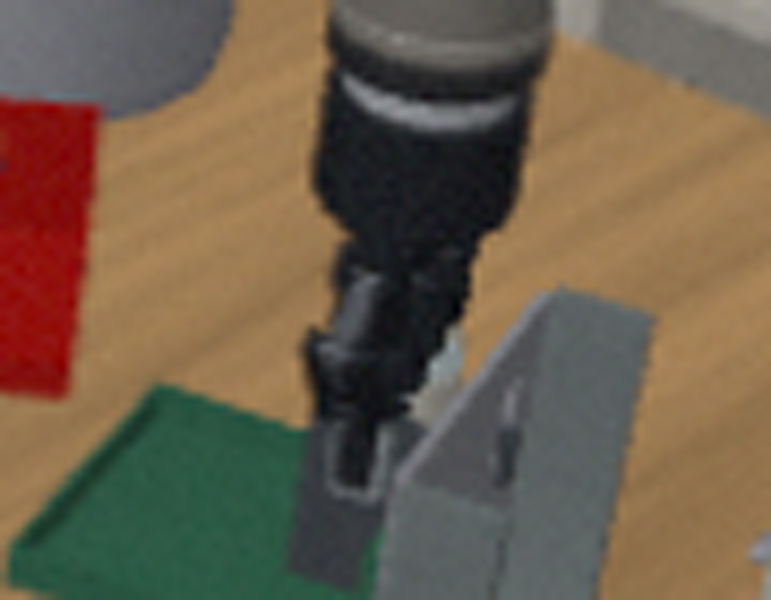

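Request:
{"api": "move_arm", "payload": {"increments": "0 0 0 -2 0 0 0;0 0 0 0 0 0 0;0 0 0 -2 0 0 0;0 0 0 0 0 0 0;0 0 0 -1.5 0 0 0;0 0 0 0 0 0 0;0 0 0 0 0 0 0;0 0 0 0 0 0 0"}}

```text
t: 12.55
eef_pos: [0.6274, 0.2491, 0.1271]
tool_rot: [-0.002, -0.136, 0.991, -0.001]
contact_force: [-11.0, -3.8, 3.3]
gripper_width: 0.119
```

```bash
python3 s.py
```

```text
t 12.55 p [0.6274 0.2491 0.1271] yaw_y 105.63 z [-0.003 -0.002 -1.   ] q [ 0.06  0.72 -0.8   1.6   0.57  1.07  0.95] F [-11.   -3.8   3.3] T [-0.62  1.95  0.01] g 0.119
```

Request:
{"api": "move_arm", "payload": {"increments": "0 -1 0 -2 0 0 0;0 0 0 0 0 0 0;0 0 0 -2 0 0 0;0 0 0 0 0 0 0;0 0 0 -2 0 0 0;0 0 0 0 0 0 0;0 0 0 0 0 0 0;0 0 0 0 0 0 0"}}

```text
t: 13.55
eef_pos: [0.6273, 0.2492, 0.1261]
tool_rot: [0.0, -0.136, 0.991, -0.002]
contact_force: [-20.8, -12.8, 33.5]
gripper_width: 0.122
```

```bash
python3 s.py;python3 snap.py scene g8s.png 300 110 390 180
```

```text
t 13.55 p [0.6273 0.2492 0.1261] yaw_y 105.59 z [ 0.001 -0.003 -1.   ] q [ 0.06  0.72 -0.8   1.6   0.57  1.07  0.94] F [-20.8 -12.8  33.5] T [-2.24  3.34 -0.05] g 0.122
scale 8.571428571428571
```

View pics/g8s.png

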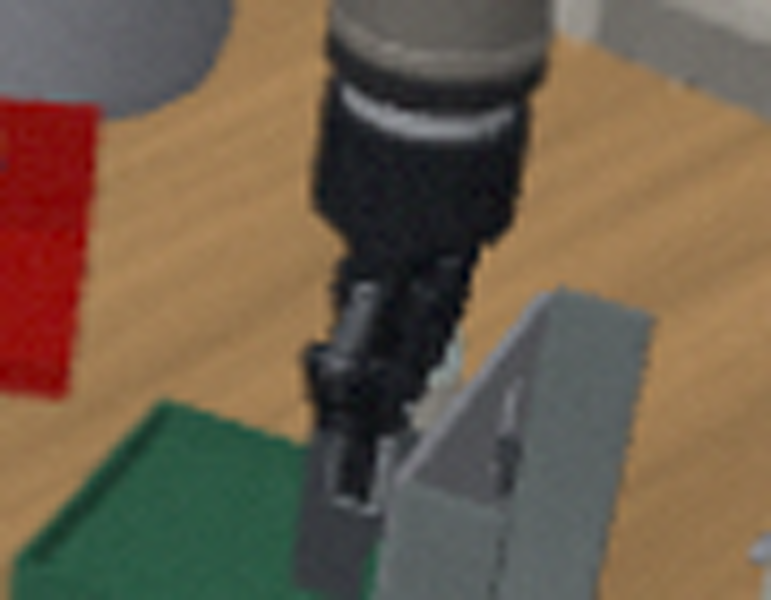

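Request:
{"api": "move_arm", "payload": {"increments": "0 0 0 3 0 0 0;0 -0.5 0 2 0 0 0;0 0 0 0 0 0 0;0.5 0 0 0 0 0 0;0.6 0 0 0 0 0 0;0.6 0 0 0 0 0 0;0.6 0 0 10 0 0 0;0.6 0 0 20 0 0 0"}}

```text
t: 14.6
eef_pos: [0.6275, 0.2493, 0.1563]
tool_rot: [-0.001, -0.136, 0.991, -0.0]
contact_force: [0.1, -0.2, 0.0]
gripper_width: 0.597
```

Request:
{"api": "move_arm", "payload": {"increments": "0.6 0 0 25 0 0 0;0.6 -5 -20 25 0 0 0;0.6 -20 -50 10 0 0 0;0.6 -20 -50 10 0 0 0;0.6 -20 -50 0 0 0 0;0.6 -20 -50 0 0 0 0;0.6 -20 -50 0 0 0 0;0.6 0 0 0 0 0 0"}}

```text
t: 15.6
eef_pos: [0.5219, -0.0257, 0.2267]
tool_rot: [-0.0, -0.132, 0.991, -0.002]
contact_force: [0.4, 0.5, 0.7]
gripper_width: 0.6
```

```bash
python3 s.py;python3 snap.py top h1t.png 130 85 380 235; python3 snap.py scene h1.png 230 120 400 250
```

```text
t 15.6 p [ 0.5219 -0.0257  0.2267] yaw_y 105.15 z [ 0.    -0.003 -1.   ] q [ 0.69  0.37 -0.93  1.88  0.34  1.06  1.46] F [0.4 0.5 0.7] T [ 0.11 -0.04  0.02] g 0.6
scale 3.2
scale 4.615384615384615
```

View pics/h1t.png

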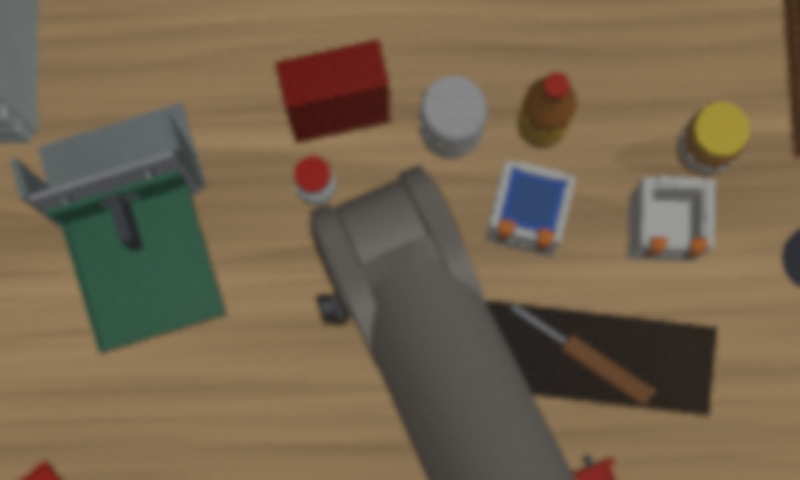

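View pics/h1.png

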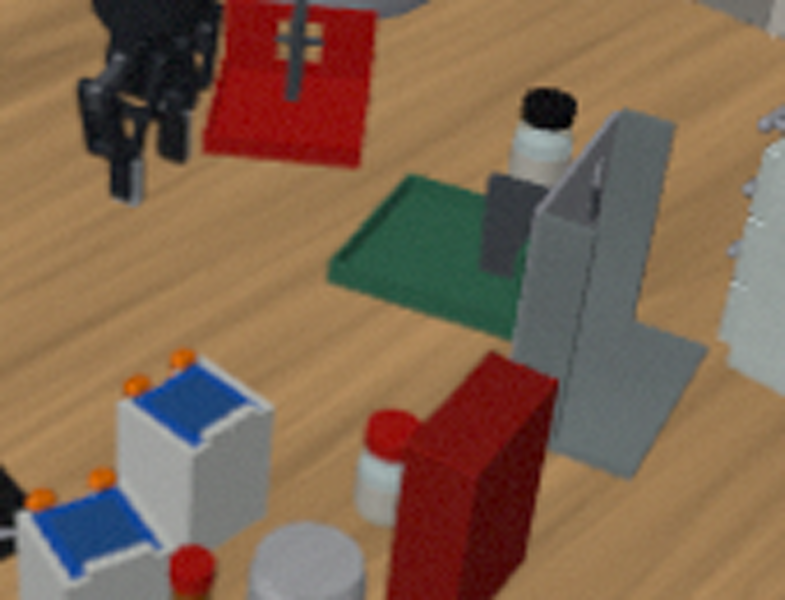

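```bash
cat > tr.py <<'E'
from m import *
for n in ['top','scene']:
    p=np.load(n+'_p.npy');d=np.load(n+'_d.npy');c=vision.calibration(n);C=cloud(c,d);M=masks(p)
    A=(C-np.array([.659,.259,0])); a=np.radians(15.6); X=A[...,0]*np.cos(a)+A[...,1]*np.sin(a);Y=-A[...,0]*np.sin(a)+A[...,1]*np.cos(a)
    f=(d>0)&(X>-.135)&(X<-.065)&(abs(Y)<.05)&M['green']
    P=np.c_[X[f],Y[f],np.ones(f.sum())]; z=C[f][:,2]; print(n,f.sum(),np.median(z),np.linalg.lstsq(P,z,rcond=None)[0])
E
python3 tr.py
python3 - <<'E'
from m import *
# opener & mat, from top
p=np.load('top_p.npy');c=vision.calibration('top');h=cv2.cvtColor(p,cv2.COLOR_RGB2HSV)
p0=np.load('top0p.npy')
save('op.png',cv2.resize(p0[175:218,275:358],None,fx=9,fy=9,interpolation=cv2.INTER_NEAREST))
s=np.load('scene0p.npy');save('ops.png',cv2.resize(s[215:270,150:250],None,fx=8,fy=8,interpolation=cv2.INTER_NEAREST))
E
```

```text
top 598 0.07313877019792474 [0.04731142 0.00731611 0.07804366]
scene 300 0.07212059885983535 [ 0.05117035 -0.00076331  0.07707572]
```

View pics/op.png

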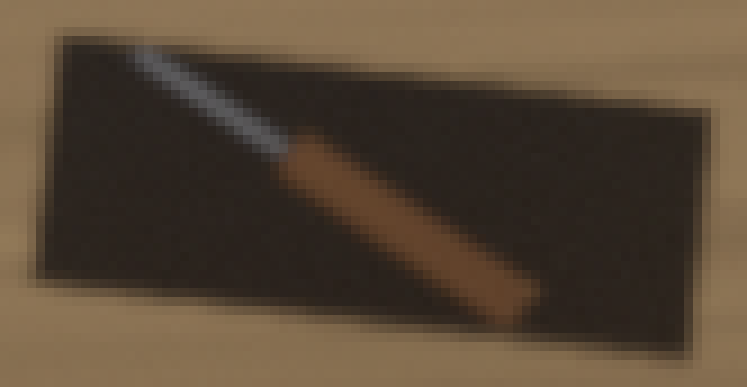

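View pics/ops.png

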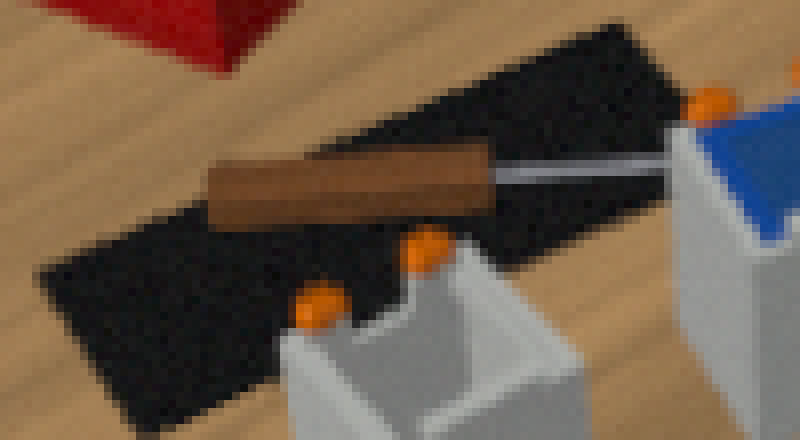

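```bash
cat > op.py <<'E'
from f import *
import sys
def opener(src=('top_p.npy','top_d.npy'),cam='top'):
    p=np.load(src[0]);d=np.load(src[1]);c=vision.calibration(cam);C=cloud(c,d)
    h=cv2.cvtColor(p,cv2.COLOR_RGB2HSV).astype(int)
    m=(h[...,0]<14)&(h[...,1]>100)&(h[...,2]<150)&(d>0)&(C[...,0]>.40)&(C[...,0]<.58)&(C[...,1]<-.1)&(C[...,1]>-.40)&(C[...,2]>.012)&(C[...,2]<.032)
    n,l,st,ce=cv2.connectedComponentsWithStats(m.astype(np.uint8));i=1+np.argmax(st[1:,4]);v,u=np.nonzero(l==i)
    P=ray(c,u,v,.023)[:,:2]; r=cv2.minAreaRect(P.astype(np.float32)); q=P-P.mean(0);_,_,V=np.linalg.svd(q);ax=V[0]
    print(cam,len(P),P.mean(0).round(4),r,'axis deg',np.degrees(np.arctan2(ax[1],ax[0])))
if __name__=='__main__':
    opener()
    opener(('scene_p.npy','scene_d.npy'),'scene')
    opener(('top0p.npy','top0.npy'),'top'); opener(('scene0p.npy','scene0.npy'),'scene')
E
python3 op.py
python3 - <<'E'
from h import *
c=vision.calibration('top')
for u,v,z in [(290.1,180.6,.013),(307.3,191.7,.013),(307.3,191.7,.023),(332.3,208.9,.023)]: print(ray(c,u,v,z))
E
```

```text
top 183 [ 0.4662 -0.2572] ((0.4659987688064575, -0.2569146156311035), (0.10681238770484924, 0.021446626633405685), 54.321990966796875) axis deg -126.49593399109335
scene 201 [ 0.4722 -0.2634] ((0.47259241342544556, -0.26284176111221313), (0.10670024156570435, 0.0306630227714777), 55.44805145263672) axis deg -124.77621875285264
top 177 [ 0.4671 -0.256 ] ((0.4660046100616455, -0.2569187879562378), (0.10681238770484924, 0.02143225446343422), 54.321990966796875) axis deg -126.37759563571788
scene 202 [ 0.4733 -0.2615] ((0.47416242957115173, -0.2637864351272583), (0.10765691101551056, 0.03216235339641571), 53.90789031982422) axis deg -125.95788610647583
[ 0.53949928 -0.15771048  0.013     ]
[ 0.4985218  -0.21660319  0.013     ]
[ 0.49759073 -0.21540399  0.023     ]
[ 0.43497951 -0.29999897  0.023     ]
```

Request:
{"api": "move_arm", "payload": {"increments": "0.6 -7 -27 -3 0 0 0.09;0.6 -6 -27 -3 0 0 0.09;0.6 -6 -27 -3 0 0 0.09;0.6 -6 -27 -3 0 0 0.09;0.6 -6 -28 -3 0 0 0.09;0.6 -5 -28 -3 0 0 0.09;0.6 -5 -28 -5 0 0 0.09;0.6 -5 -27 -10 0 0 0.05"}}

```text
t: 16.7
eef_pos: [0.4786, -0.2388, 0.1939]
tool_rot: [0.001, -0.461, 0.888, -0.001]
contact_force: [0.6, 0.4, -0.5]
gripper_width: 0.6
```

```bash
python3 s.py;python3 snap.py scene o1.png 150 170 290 275; python3 op.py|head -2
```

```text
t 16.7 p [ 0.4786 -0.2388  0.1939] yaw_y 144.84 z [ 0.003 -0.    -1.   ] q [ 1.14  0.47 -1.01  1.88  0.46  1.04  2.46] F [ 0.6  0.4 -0.5] T [0.03 0.01 0.04] g 0.6
scale 5.714285714285714
top 183 [ 0.4662 -0.2572] ((0.4659987688064575, -0.2569146156311035), (0.10681238770484924, 0.021446626633405685), 54.321990966796875) axis deg -126.49593399109335
scene 190 [ 0.472  -0.2637] ((0.4733521342277527, -0.2626887559890747), (0.10749058425426483, 0.029458370059728622), 56.14105987548828) axis deg -125.08054972848377
```

View pics/o1.png

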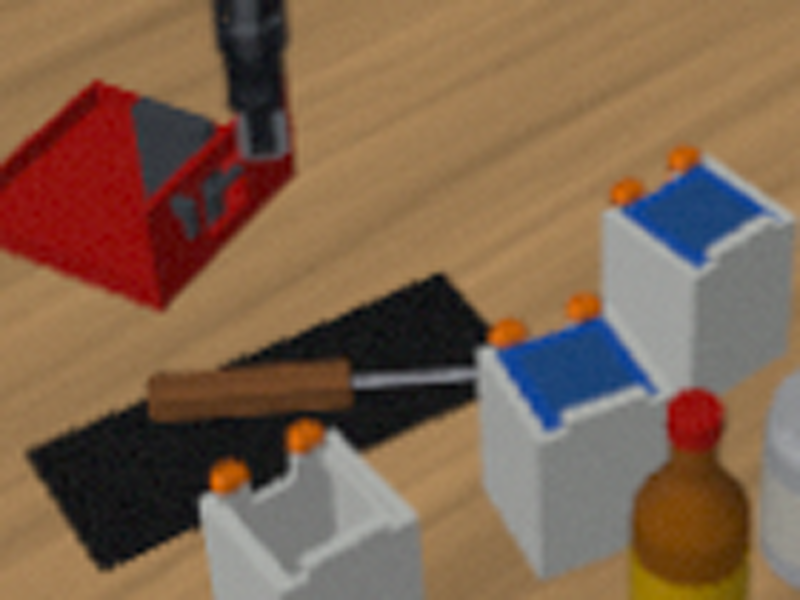

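Request:
{"api": "move_arm", "payload": {"increments": "0.6 -2.5 -6 -30 0 0 -0.014;0.6 0 0 -30 0 0 0;0.6 0 0 -30 0 0 0;0.6 0 0 -30 0 0 0;0.6 0 0 -28 0 0 0;0.6 0 0 -20 0 0 0;0.6 0 0 -10 0 0 0;0.6 0 0 0 0 0 0"}}

```text
t: 17.75
eef_pos: [0.4746, -0.2451, 0.0148]
tool_rot: [0.0, -0.452, 0.892, 0.0]
contact_force: [-0.0, -0.5, 0.9]
gripper_width: 0.603
```

```bash
python3 s.py;python3 snap.py scene o2.png 150 190 250 265
```

```text
t 17.75 p [ 0.4746 -0.2451  0.0148] yaw_y 143.79 z [-0.  0. -1.] q [ 0.97  0.7  -0.8   2.    0.74  0.75  2.23] F [-0.  -0.5  0.9] T [-0.06  0.02  0.07] g 0.603
scale 8.0
```

View pics/o2.png

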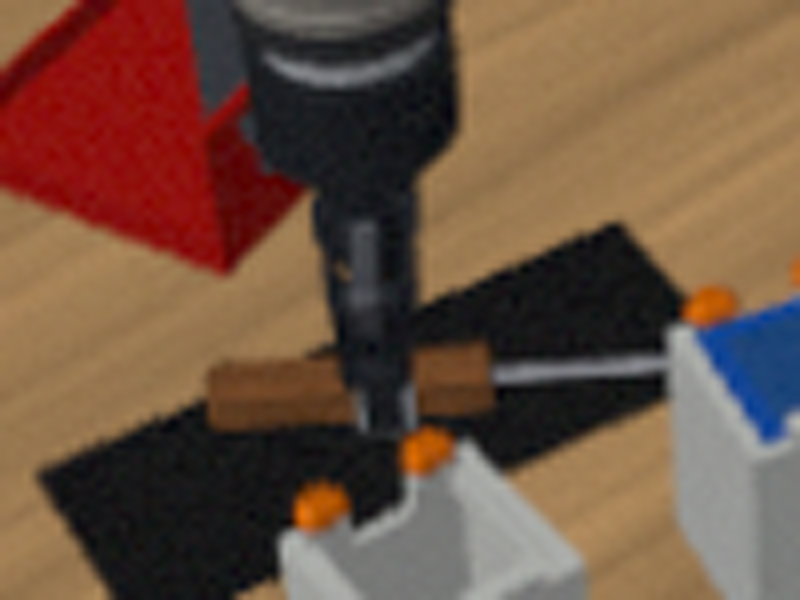

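Request:
{"api": "move_arm", "payload": {"increments": "0.6 0 0 -10 0 0 0;0.6 0 0 0 0 0 0;0 0 0 0 0 0 0;0 0 0 0 0 0 0;0 0 0 0 0 0 0;0 0 0 0 0 0 0;0 0 0 0 0 0 0;0 0 0 0 0 0 0", "newtons": 120}}

```text
t: 18.8
eef_pos: [0.4746, -0.2457, 0.0055]
tool_rot: [0.0, -0.452, 0.892, -0.0]
contact_force: [-2.0, -0.2, 4.8]
gripper_width: 0.202
```

```bash
python3 s.py
```

```text
t 18.8 p [ 0.4746 -0.2457  0.0055] yaw_y 143.75 z [ 0.001 -0.001 -1.   ] q [ 0.96  0.72 -0.78  2.    0.76  0.74  2.22] F [-2.  -0.2  4.8] T [0.05 0.32 0.05] g 0.202
```

Request:
{"api": "move_arm", "payload": {"increments": "0 0 0 10 0 0 0;0 0 0 20 0 0 0;0 0 0 30 0 0 0;0 0 0 30 0 0 0;0 0 0 30 0 0 0;0 0 0 20 0 0 0;0 0 0 0 0 0 0;0 0 0 0 0 0 0"}}

```text
t: 19.8
eef_pos: [0.4735, -0.2456, 0.1441]
tool_rot: [-0.001, -0.452, 0.892, 0.0]
contact_force: [0.8, 0.5, -1.1]
gripper_width: 0.199
```

```bash
python3 s.py;python3 snap.py scene o3.png 150 150 290 255
```

```text
t 19.8 p [ 0.4735 -0.2456  0.1441] yaw_y 143.74 z [-0.001  0.    -1.   ] q [ 1.11  0.53 -0.96  1.93  0.53  0.96  2.4 ] F [ 0.8  0.5 -1.1] T [ 0.02 -0.03 -0.02] g 0.199
scale 5.714285714285714
```

View pics/o3.png

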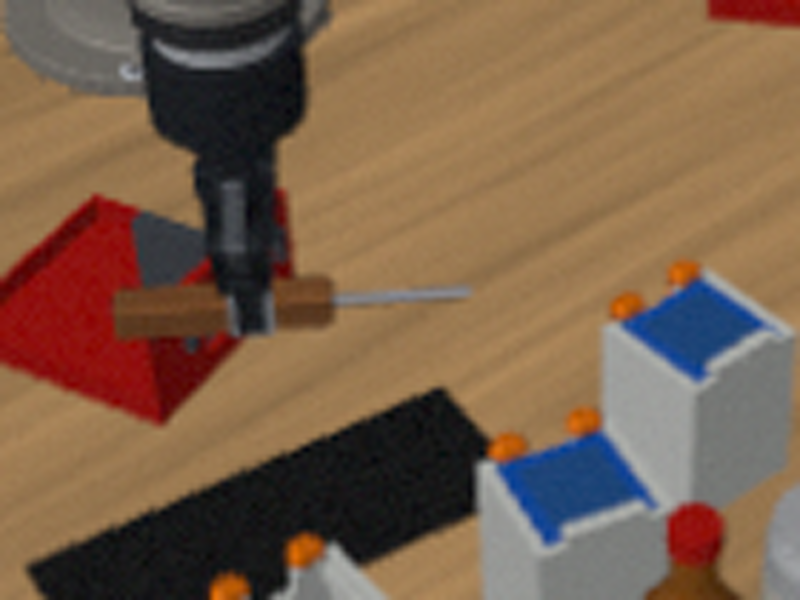

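```bash
python3 snap.py top o3t.png 250 110 390 215
python3 - <<'E'
from h import *
c=vision.calibration('scene')
P=ray(c,150+468/5.714-.5,150+292/5.714-.5,.1516);print(P, 1000*(P[:2]-np.array([.4735,-.2456])), )
d=P[:2]-np.array([.4735,-.2456]);print(np.hypot(*d),np.degrees(np.arctan2(d[1],d[0])))
E
```

```text
scale 5.714285714285714
[ 0.53697738 -0.15920706  0.1516    ] [63.47737643 86.39294211]
0.10720595955818582 53.693344728899625
```

View pics/o3t.png

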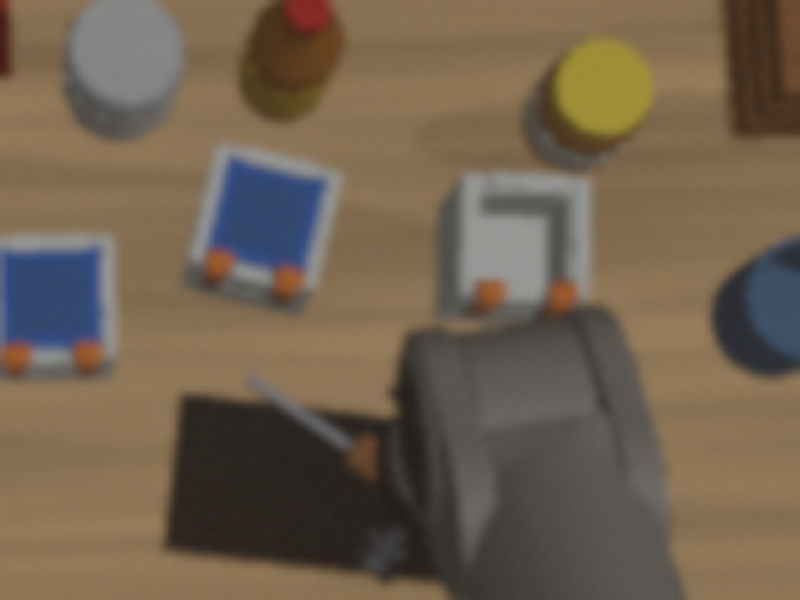

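Run:
```python
from h import *
c=vision.calibration('top')
P=ray(c,293.25,175.65,.1516)
d=P[:2]-np.array([.4735,-.2456]);print(P,np.hypot(*d),np.degrees(np.arctan2(d[1],d[0])))
```

```text
[ 0.53868583 -0.15699269  0.1516    ] 0.1100020302812489 53.65916033918421
```

Request:
{"api": "move_arm", "payload": {"increments": "0 -4 25 0 0 0 -0.12;0 -4 25 0 0 0 -0.12;0 -4 25 0 0 0 -0.12;0 -4 25 0 0 0 -0.12;0 -4 25 0 0 0 -0.12;0 -4 25 0 0 0 -0.12;0 -4 25 0 0 0 -0.12;0 -4 24 0 0 0 -0.116"}}

```text
t: 20.9
eef_pos: [0.4415, -0.0456, 0.1441]
tool_rot: [-0.001, 0.011, 1.0, 0.0]
contact_force: [0.6, -0.1, -0.1]
gripper_width: 0.202
```

Request:
{"api": "move_arm", "payload": {"increments": "0 0 0 -15 0 0 0;0 0 0 -15 0 0 0;0 0 0 -12 0 0 0;0 0 0 0 0 0 0;0 0 0 0 0 0 0;0 0 0 0 0 0 0;0 0 0 0 0 0 0;0 0 0 0 0 0 0"}}

```text
t: 21.9
eef_pos: [0.4424, -0.0467, 0.103]
tool_rot: [0.0, 0.009, 1.0, -0.0]
contact_force: [0.4, 0.4, -1.7]
gripper_width: 0.198
```

```bash
python3 s.py;python3 snap.py scene a1.png 210 160 310 235;python3 snap.py top a1t.png 210 130 310 205
```

```text
t 21.9 p [ 0.4424 -0.0467  0.103 ] yaw_y 88.98 z [ 0. -0. -1.] q [ 0.64  0.39 -0.79  2.16  0.42  0.74  1.12] F [ 0.4  0.4 -1.7] T [0.01 0.01 0.  ] g 0.198
scale 8.0
scale 8.0
```

View pics/a1.png

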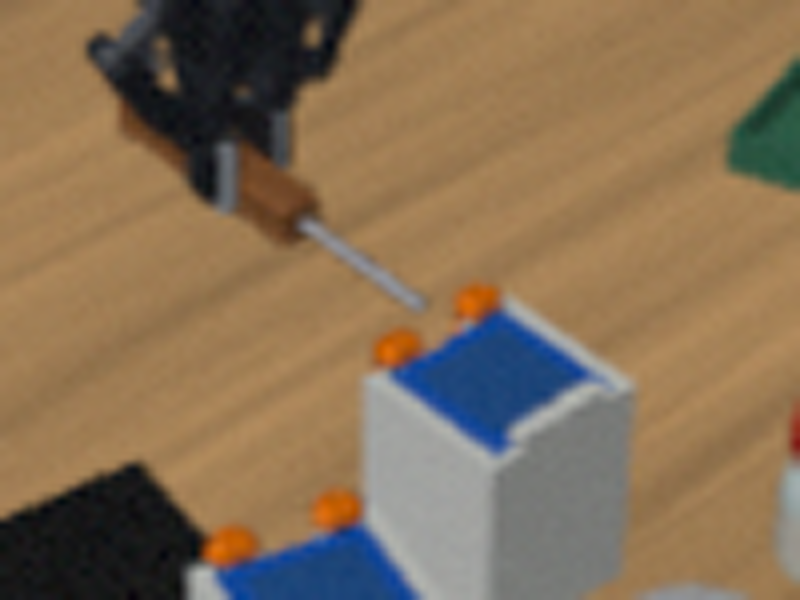

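View pics/a1t.png

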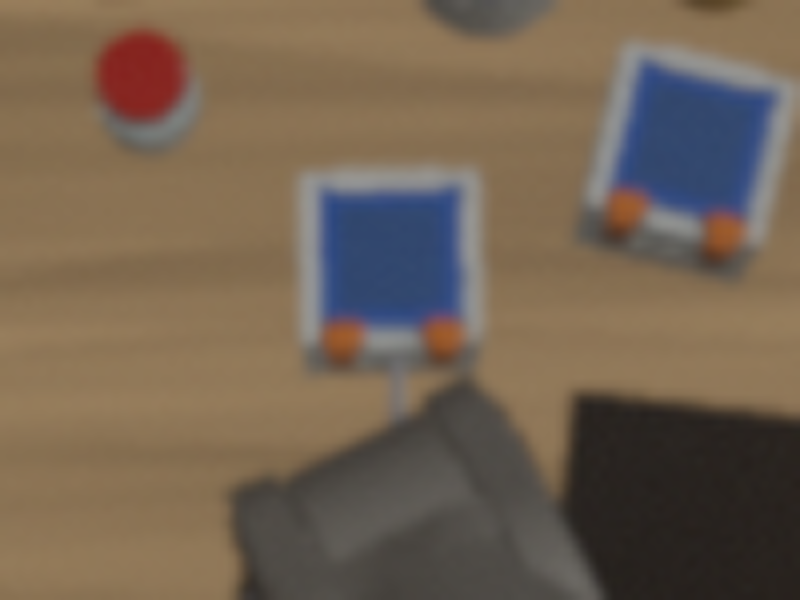

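Request:
{"api": "move_arm", "payload": {"increments": "0 -2 1 -11 0 0 0;0 0 0 -10 0 0 0;0 0 0 0 0 0 0;0 0 0 0 0 0 0;0 5 0 0 0 0 0;0 5 0 0 0 0 0;0 5 0 0 0 0 0;0 0 0 0 0 0 0"}}

```text
t: 23.0
eef_pos: [0.4558, -0.0455, 0.0819]
tool_rot: [0.0, 0.009, 1.0, 0.0]
contact_force: [0.3, 0.2, -1.6]
gripper_width: 0.203
```

```bash
python3 s.py;python3 snap.py scene a2.png 210 160 310 235
```

```text
t 23.0 p [ 0.4558 -0.0455  0.0819] yaw_y 88.97 z [ 0.001  0.    -1.   ] q [ 0.6   0.45 -0.76  2.15  0.47  0.71  1.08] F [ 0.3  0.2 -1.6] T [ 0.02 -0.04  0.02] g 0.203
scale 8.0
```

View pics/a2.png

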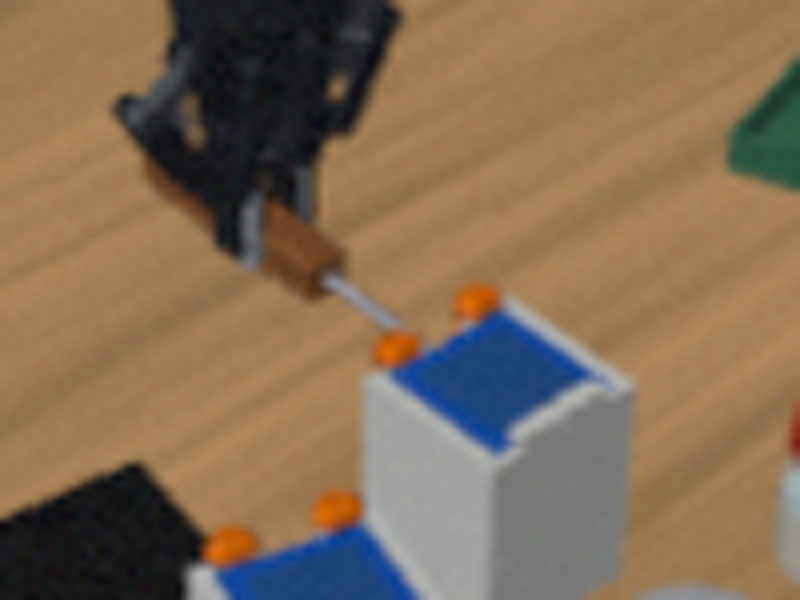

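Request:
{"api": "move_arm", "payload": {"increments": "0 4 0 0 0 0 0;0 4 0 0 0 0 0;0 4 0 0 0 0 0;0 4 0 0 0 0 0;0 4 0 0 0 0 0;0 4 0 0 0 0 0;0 0 0 0 0 0 0;0 0 0 0 0 0 0"}}

```text
t: 24.05
eef_pos: [0.4791, -0.0456, 0.0817]
tool_rot: [-0.0, 0.009, 1.0, 0.0]
contact_force: [-0.4, 0.9, -0.5]
gripper_width: 0.205
```

```bash
python3 s.py;python3 snap.py scene a3.png 210 160 310 235
```

```text
t 24.05 p [ 0.4791 -0.0456  0.0817] yaw_y 88.98 z [-0.  0. -1.] q [ 0.58  0.48 -0.74  2.1   0.48  0.74  1.08] F [-0.4  0.9 -0.5] T [-0.03 -0.02  0.02] g 0.205
scale 8.0
```

View pics/a3.png

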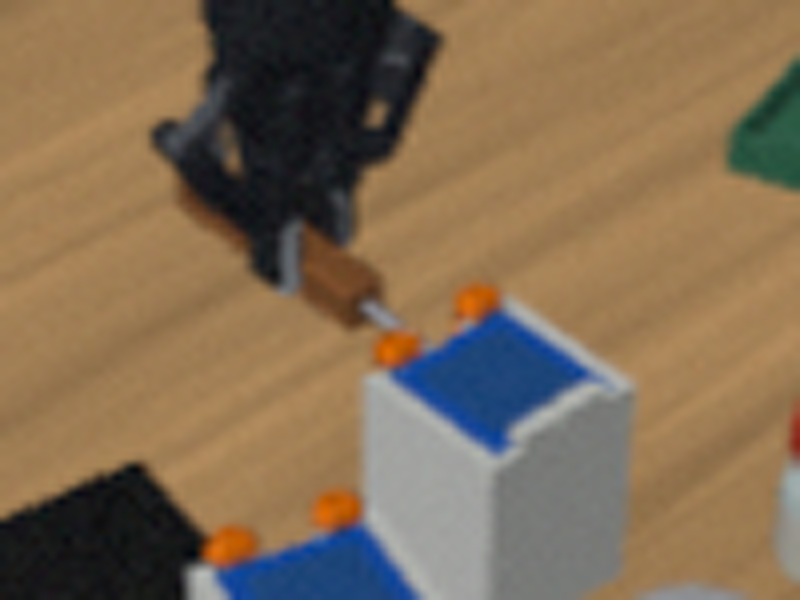

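Request:
{"api": "move_arm", "payload": {"increments": "0 3 0 -1 0 0 0;0 0 0 0 0 0 0;0 0.7 0 -7 0 -0.0873 0;0 1.2 0 -6.5 0 -0.0873 0;0 1.8 0 -6.4 0 -0.0873 0;0 2.3 0 -6.3 0 -0.0873 0;0 0 0 0 0 0 0;0 0 0 0 0 0 0"}}

```text
t: 25.1
eef_pos: [0.489, -0.0479, 0.0555]
tool_rot: [0.166, 0.01, 0.986, -0.003]
contact_force: [-3.6, 0.3, -2.8]
gripper_width: 0.202
```

```bash
python3 s.py;python3 snap.py scene a4.png 210 160 310 235
```

```text
t 25.1 p [ 0.489  -0.0479  0.0555] yaw_y 88.86 z [ 0.326 -0.008 -0.945] q [ 0.34  0.38 -0.44  2.34  1.02  0.21  0.52] F [-3.6  0.3 -2.8] T [0.19 1.42 0.09] g 0.202
scale 8.0
```

View pics/a4.png

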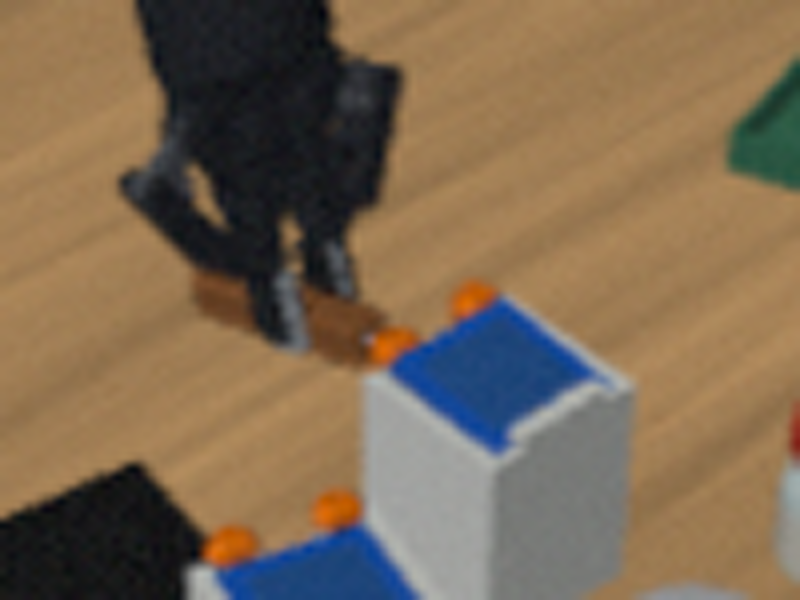

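Request:
{"api": "move_arm", "payload": {"increments": "0 2.8 0 1 0 0 0;0 2.8 0 1 0 0 0;0 0 0 -1.5 0 0 0;0 1 0 -2.5 0 -0.03 0;0 1 0 -2.5 0 -0.03 0;0 0 0 0 0 0 0;0 0 0 0 0 0 0;0 0 0 0 0 0 0"}}

```text
t: 26.15
eef_pos: [0.4979, -0.0477, 0.0524]
tool_rot: [0.195, 0.009, 0.981, -0.002]
contact_force: [-2.0, 1.1, 5.1]
gripper_width: 0.2
```

```bash
python3 s.py;python3 snap.py scene a5.png 210 160 310 235
```

```text
t 26.15 p [ 0.4979 -0.0477  0.0524] yaw_y 88.89 z [ 0.382 -0.008 -0.924] q [ 0.32  0.39 -0.42  2.37  1.5   0.18  0.05] F [-2.   1.1  5.1] T [0.2  0.1  0.14] g 0.2
scale 8.0
```

View pics/a5.png

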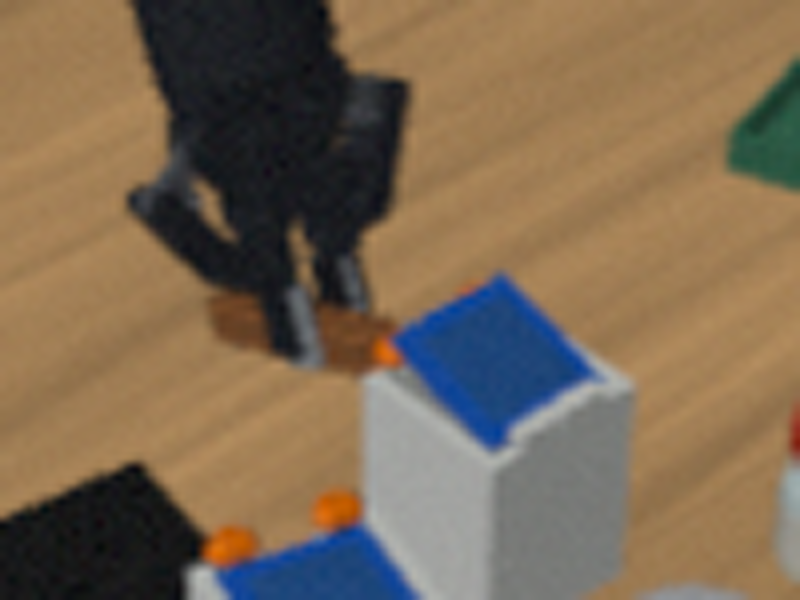

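Request:
{"api": "move_arm", "payload": {"increments": "0 -4.5 0 -1 0 0 0;0 -4.5 0 -1 0 0 0;0 -3 0 6 0 0.0787 0;0 -2.5 0 6 0 0.0787 0;0 -1.7 0 6.3 0 0.0787 0;0 -1 0 6.4 0 0.0787 0;0 -0.5 0 6.3 0 0.079 0;0 0 0 0 0 0 0"}}

```text
t: 27.2
eef_pos: [0.4868, -0.0552, 0.0751]
tool_rot: [0.043, 0.011, 0.999, -0.014]
contact_force: [0.0, 0.6, -1.1]
gripper_width: 0.202
```

```bash
python3 s.py;python3 snap.py scene a6.png 210 160 310 235
```

```text
t 27.2 p [ 0.4868 -0.0552  0.0751] yaw_y 88.64 z [ 0.086 -0.029 -0.996] q [ 0.57  0.46 -0.73  2.15  0.59  0.64  0.98] F [ 0.   0.6 -1.1] T [0.15 0.01 0.06] g 0.202
scale 8.0
```

View pics/a6.png

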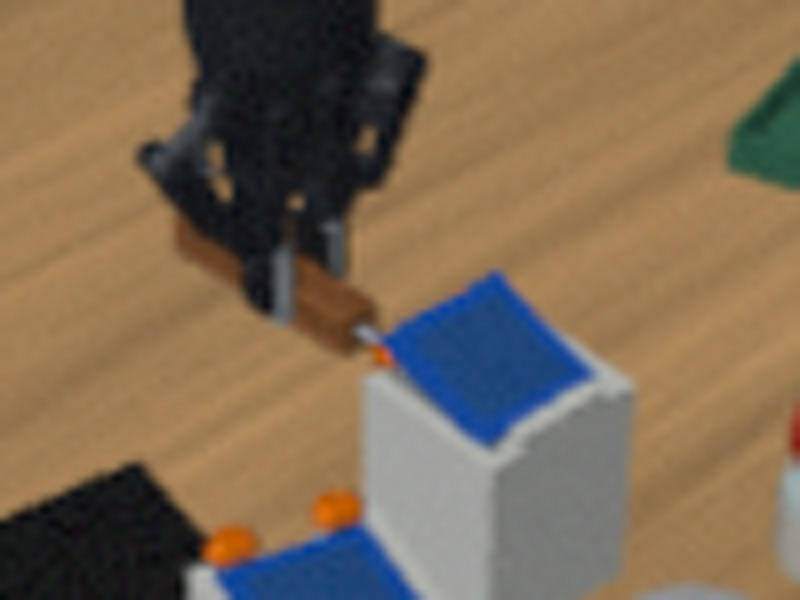

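Request:
{"api": "move_arm", "payload": {"increments": "0 0 0 0 0 0 0;0 0 0 0 0 0 0;0 0 0 0 0 0 0;0 0 0 0 0 0 0;0 -3 0 0 0 0 0;0 -4 0 0 0 0 0;0 -5 0 0 0 0 0;0 0 0 0 0 0 0"}}

```text
t: 28.25
eef_pos: [0.4717, -0.0557, 0.0742]
tool_rot: [0.041, 0.01, 0.999, -0.016]
contact_force: [-2.0, 2.5, -0.7]
gripper_width: 0.204
```

```bash
python3 s.py;python3 snap.py scene a7.png 210 160 310 235
```

```text
t 28.25 p [ 0.4717 -0.0557  0.0742] yaw_y 88.73 z [ 0.082 -0.032 -0.996] q [ 0.58  0.44 -0.73  2.18  0.59  0.62  0.98] F [-2.   2.5 -0.7] T [0.67 0.27 0.3 ] g 0.204
scale 8.0
```

View pics/a7.png

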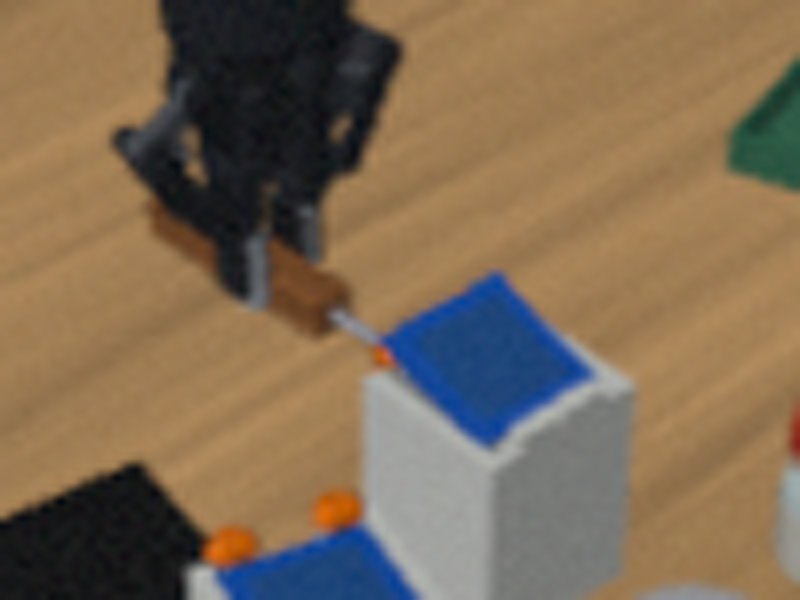

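Request:
{"api": "move_arm", "payload": {"increments": "0 0 4 3 0 0.04 0;0 0 4.5 4 0 0.042 0;0 0 0 0 0.032 0 0;0 0 0 0 0 0 0;0 -5 0 0 0 0 0;0 -5 0 0 0 0 0;0 -5 0 0 0 0 0;0 0 0 0 0 0 0"}}

```text
t: 29.3
eef_pos: [0.457, -0.0474, 0.0813]
tool_rot: [0.001, 0.01, 1.0, -0.0]
contact_force: [0.6, -0.2, -1.9]
gripper_width: 0.203
```

```bash
python3 s.py;python3 snap.py scene a8.png 210 160 310 235
```

```text
t 29.3 p [ 0.457  -0.0474  0.0813] yaw_y 88.86 z [ 0.001 -0.001 -1.   ] q [ 0.62  0.46 -0.78  2.14  0.49  0.72  1.06] F [ 0.6 -0.2 -1.9] T [ 0.01 -0.08  0.  ] g 0.203
scale 8.0
```

View pics/a8.png

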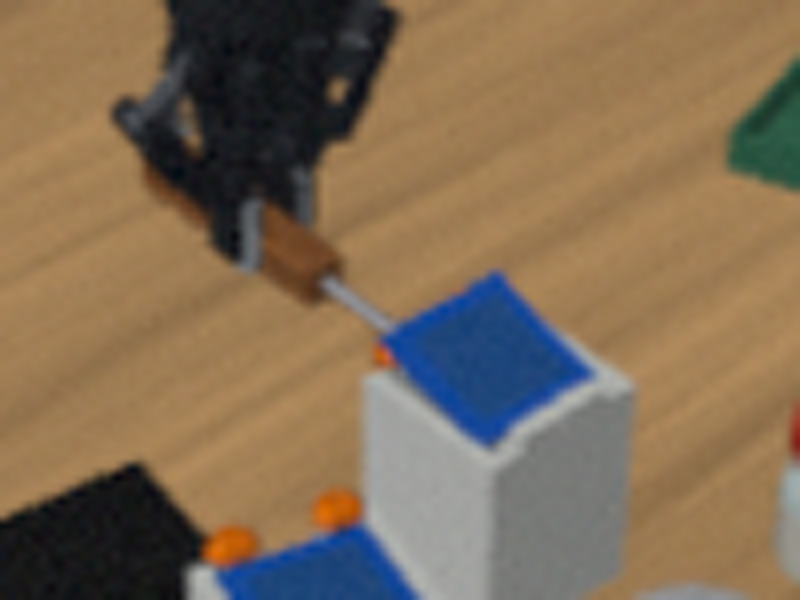

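Request:
{"api": "move_arm", "payload": {"increments": "0 -7 0 0 0 0 0;0 -7 0 0 0 0 0;0 -6 0 5 0 0 0;0 0 0 25 0 0 0;0 12 -21 20 0 0 -0.064;0 12 -21 0 0 0 -0.064;0 12 -21 0 0 0 -0.064;0 12 -21 0 0 0 -0.064"}}

```text
t: 30.35
eef_pos: [0.4856, -0.1328, 0.1304]
tool_rot: [-0.0, 0.14, 0.99, 0.0]
contact_force: [-0.6, -0.0, -0.7]
gripper_width: 0.202
```

```bash
python3 s.py;python3 snap.py scene b1.png 200 160 300 235;python3 snap.py top b1t.png 220 110 340 200
```

```text
t 30.35 p [ 0.4856 -0.1328  0.1304] yaw_y 73.93 z [-0.  0. -1.] q [ 0.75  0.42 -0.74  2.02  0.38  0.84  1.08] F [-0.6 -0.  -0.7] T [ 0.06  0.   -0.05] g 0.202
scale 8.0
scale 6.666666666666667
```

View pics/b1.png

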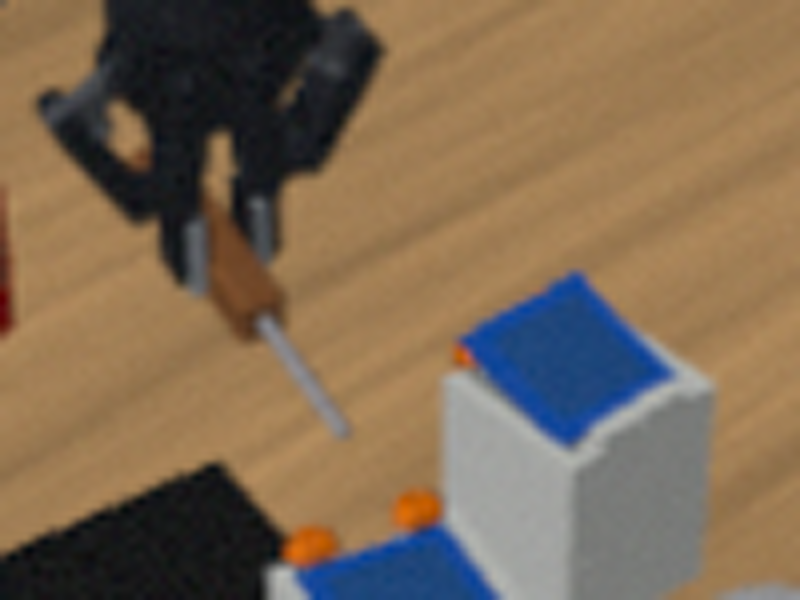

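View pics/b1t.png

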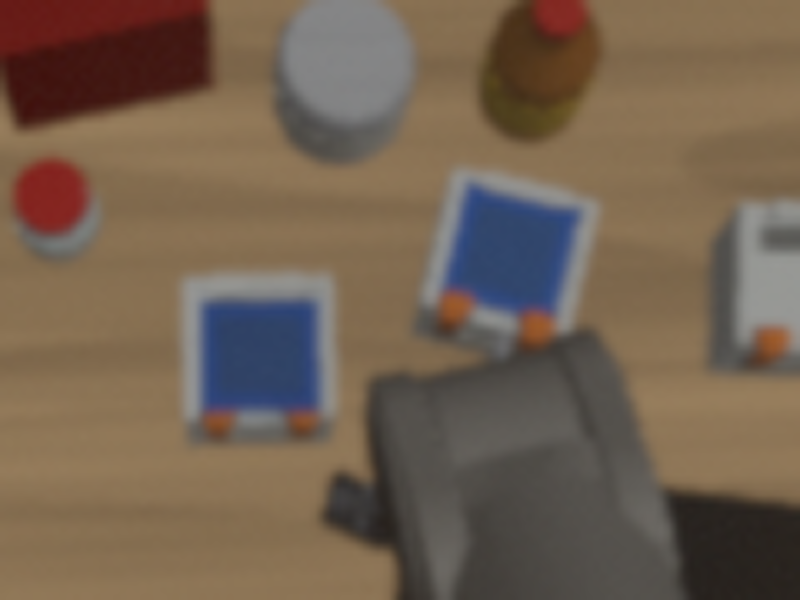

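Request:
{"api": "move_arm", "payload": {"increments": "0 0 0 -17 0 0 0;0 0 0 -17 0 0 0;0 0 0 -15 0 0 0;0 0 0 0 0 0 0;0 4.8 -1.4 0 0 0 0;0 4.8 -1.4 0 0 0 0;0 4.8 -1.4 0 0 0 0;0 0 0 0 0 0 0"}}

```text
t: 31.45
eef_pos: [0.5007, -0.1357, 0.0826]
tool_rot: [0.001, 0.138, 0.99, -0.0]
contact_force: [0.2, 0.1, -1.1]
gripper_width: 0.202
```

```bash
python3 s.py;python3 snap.py scene b2.png 200 180 280 240
```

```text
t 31.45 p [ 0.5007 -0.1357  0.0826] yaw_y 74.15 z [ 0.002 -0.    -1.   ] q [ 0.69  0.51 -0.69  2.02  0.47  0.77  1.02] F [ 0.2  0.1 -1.1] T [ 0.01 -0.02  0.05] g 0.202
scale 10.0
```

View pics/b2.png

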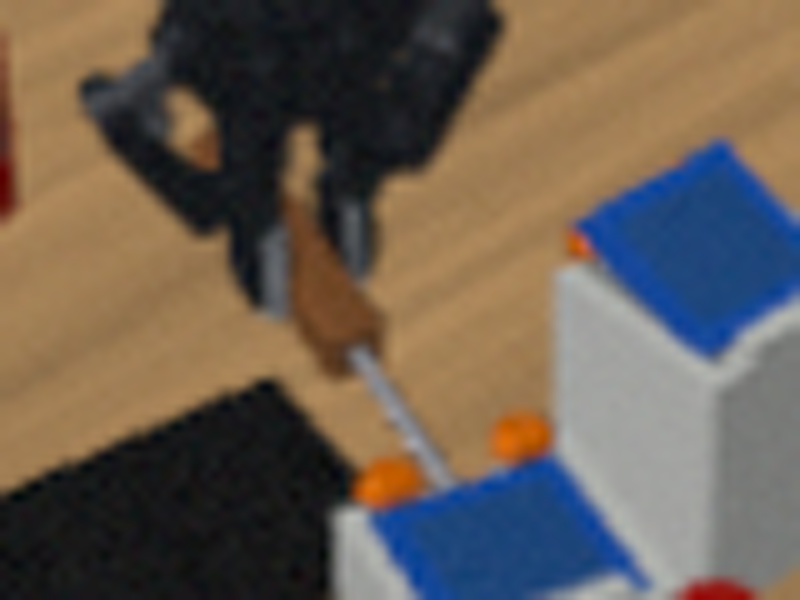

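Request:
{"api": "move_arm", "payload": {"increments": "0 5 -1.4 -0.7 0 0 0;0 5 -1.4 0 0 0 0;0 5 -1.4 0 0 0 0;0 5 -1.4 0 0 0 0;0 5 -1.4 0 0 0 0;0 4.5 -1.4 0 0 0 0;0 0 0 0 0 0 0;0 0 0 0 0 0 0"}}

```text
t: 32.5
eef_pos: [0.5293, -0.1439, 0.0816]
tool_rot: [0.001, 0.138, 0.99, -0.0]
contact_force: [-0.7, 0.6, -0.7]
gripper_width: 0.201
```

```bash
python3 s.py;python3 snap.py scene b3.png 200 180 280 240
```

```text
t 32.5 p [ 0.5293 -0.1439  0.0816] yaw_y 74.18 z [ 0.001 -0.    -1.   ] q [ 0.68  0.56 -0.67  1.95  0.48  0.8   1.03] F [-0.7  0.6 -0.7] T [ 0.02  0.   -0.01] g 0.201
scale 10.0
```

View pics/b3.png

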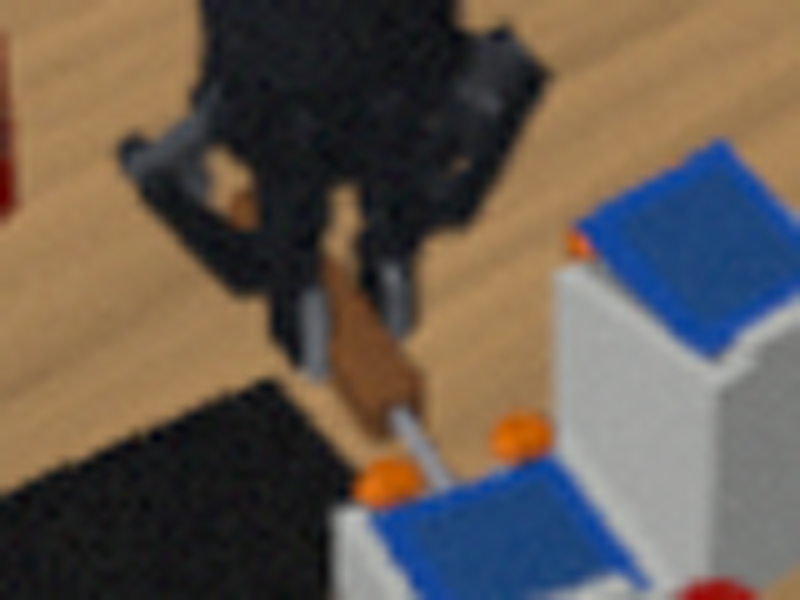

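Request:
{"api": "move_arm", "payload": {"increments": "0 0 0 -1 0 0 0;0 0.7 -0.2 -7.2 -0.0237 -0.084 0;0 1.2 -0.3 -6.6 -0.0237 -0.084 0;0 1.7 -0.5 -6.5 -0.0237 -0.084 0;0 2.2 -0.6 -6.3 -0.0237 -0.084 0;0 0 0 0 0 0 0;0 0 0 0 0 0 0;0 0 0 0 0 0 0"}}

```text
t: 33.55
eef_pos: [0.5357, -0.1455, 0.0541]
tool_rot: [0.172, 0.136, 0.975, -0.023]
contact_force: [-0.6, 2.0, -3.4]
gripper_width: 0.206
```

```bash
python3 s.py;python3 snap.py scene b4.png 200 180 280 240
```

```text
t 33.55 p [ 0.5357 -0.1455  0.0541] yaw_y 74.16 z [ 0.33  -0.093 -0.939] q [ 0.42  0.44 -0.35  2.22  0.94  0.25  0.53] F [-0.6  2.  -3.4] T [0.46 0.97 0.17] g 0.206
scale 10.0
```

View pics/b4.png

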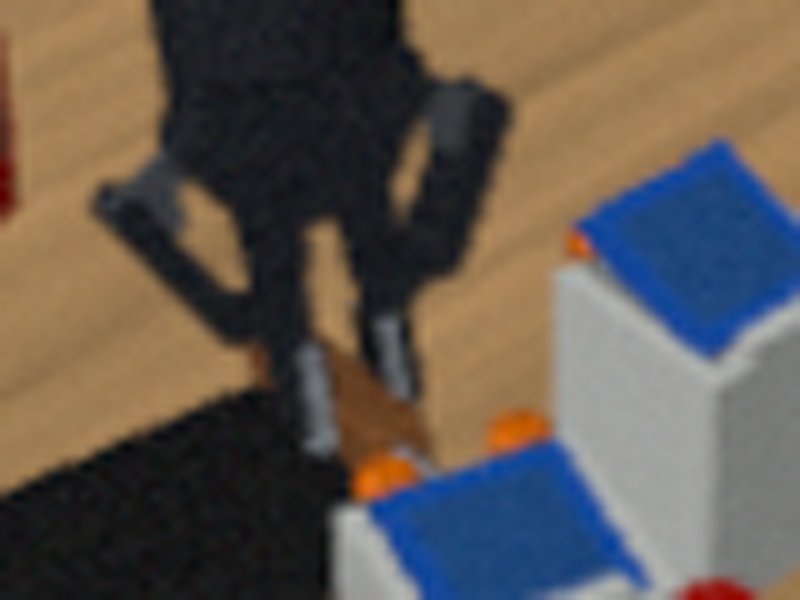

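Request:
{"api": "move_arm", "payload": {"increments": "0 2.5 -0.7 0.9 0 0 0;0 2.5 -0.7 0.9 0 0 0;0 0 0 -1.5 0 0 0;0 1 -0.3 -2.5 -0.008 -0.029 0;0 1 -0.3 -2.5 -0.008 -0.029 0;0 0 0 0 0 0 0;0 0 0 0 0 0 0;0 0 0 0 0 0 0"}}

```text
t: 34.6
eef_pos: [0.5429, -0.1477, 0.0499]
tool_rot: [0.202, 0.135, 0.97, -0.028]
contact_force: [-1.4, -0.0, 3.5]
gripper_width: 0.197
```

```bash
python3 s.py;python3 snap.py scene b5.png 200 180 280 240
```

```text
t 34.6 p [ 0.5429 -0.1477  0.0499] yaw_y 74.15 z [ 0.385 -0.108 -0.917] q [ 0.33  0.45 -0.25  2.26  1.34  0.17  0.12] F [-1.4 -0.   3.5] T [-0.08  0.19 -0.11] g 0.197
scale 10.0
```

View pics/b5.png

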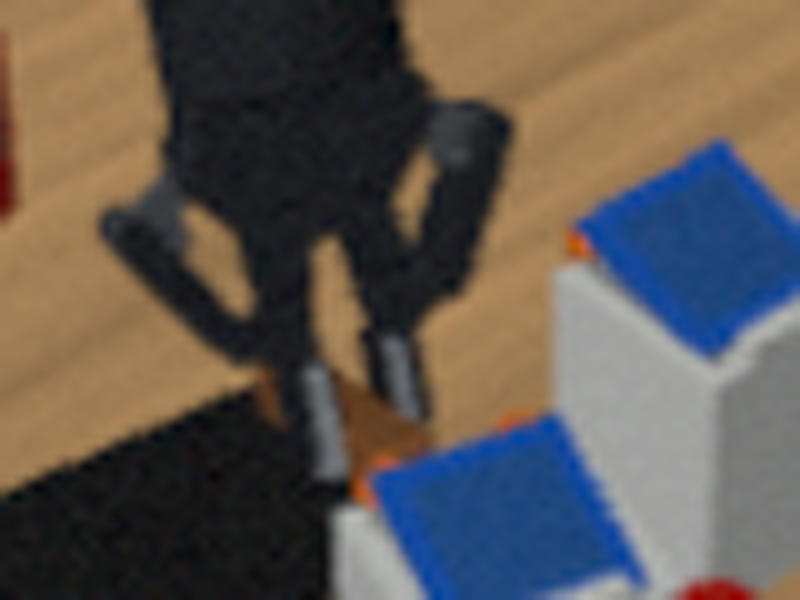

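Request:
{"api": "move_arm", "payload": {"increments": "0 -1.5 0.4 4.5 0.014 0.0495 0;0 -1.3 0.4 4 0.014 0.0495 0;0 -1.2 0.3 3.6 0.014 0.0495 0;0 -1.1 0.3 3.5 0.014 0.0495 0;0 -0.9 0.2 3.6 0.014 0.0495 0;0 -0.7 0.2 3.6 0.014 0.0495 0;0 -0.5 0.1 3.7 0.014 0.0495 0;0 -0.3 0.1 3.9 0.014 0.0495 0"}}

```text
t: 35.65
eef_pos: [0.536, -0.1472, 0.0787]
tool_rot: [0.008, 0.138, 0.99, -0.003]
contact_force: [0.0, -1.1, 0.9]
gripper_width: 0.201
```

Request:
{"api": "move_arm", "payload": {"increments": "0 0 0 0 0 0 0;0 0 0 0 0 0 0;0 0 0 0 0 0 0;0 0 0 0 0 0 0;0 0 0 0 0 0 0;0 0 0 0 0 0 0;0 0 0 0 0 0 0;0 0 0 0 0 0 0"}}

```text
t: 36.65
eef_pos: [0.5359, -0.1475, 0.0785]
tool_rot: [0.009, 0.138, 0.99, -0.004]
contact_force: [0.5, 0.4, 1.2]
gripper_width: 0.202
```

```bash
python3 s.py;python3 snap.py scene b6.png 200 180 280 240
```

```text
t 36.65 p [ 0.5359 -0.1475  0.0785] yaw_y 74.14 z [ 0.018 -0.01  -1.   ] q [ 0.68  0.56 -0.68  1.95  0.51  0.79  1.  ] F [0.5 0.4 1.2] T [ 0.11 -0.36  0.11] g 0.202
scale 10.0
```

View pics/b6.png

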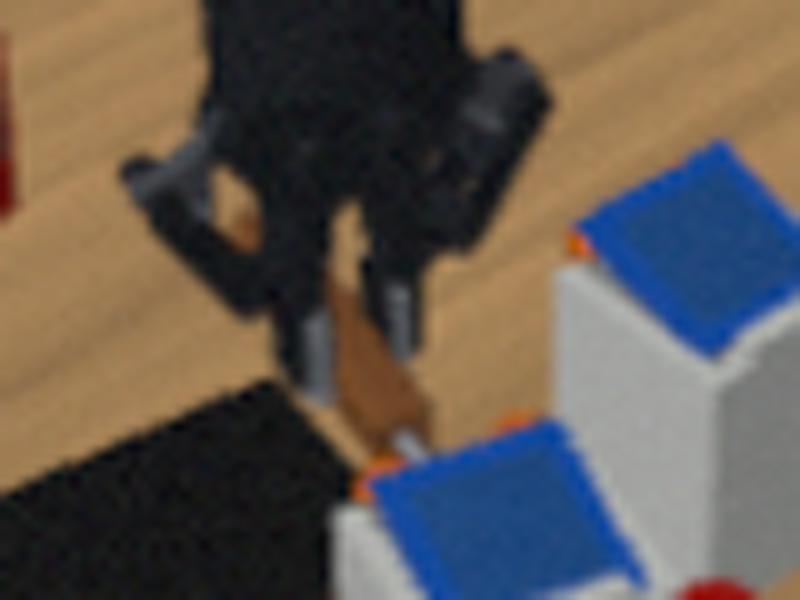

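Request:
{"api": "move_arm", "payload": {"increments": "0 0 0 2.5 0.005 0.019 0;0 -6 1.7 0 0 0 0;0 -7 2 0 0 0 0;0 -9 2.5 0 0 0 0;0 -9 2.5 0 0 0 0;0 -9 2.5 0 0 0 0;0 -9 2.5 0 0 0 0;0 -6 1.7 0 0 0 0"}}

```text
t: 37.7
eef_pos: [0.4802, -0.1321, 0.081]
tool_rot: [-0.001, 0.138, 0.99, -0.003]
contact_force: [1.2, -0.1, -0.6]
gripper_width: 0.199
```

```bash
python3 s.py;python3 snap.py scene b7.png 170 160 310 265
```

```text
t 37.7 p [ 0.4802 -0.1321  0.081 ] yaw_y 74.14 z [-0.002 -0.005 -1.   ] q [ 0.72  0.5  -0.71  2.06  0.48  0.75  1.  ] F [ 1.2 -0.1 -0.6] T [-0.01 -0.01 -0.04] g 0.199
scale 5.714285714285714
```

View pics/b7.png

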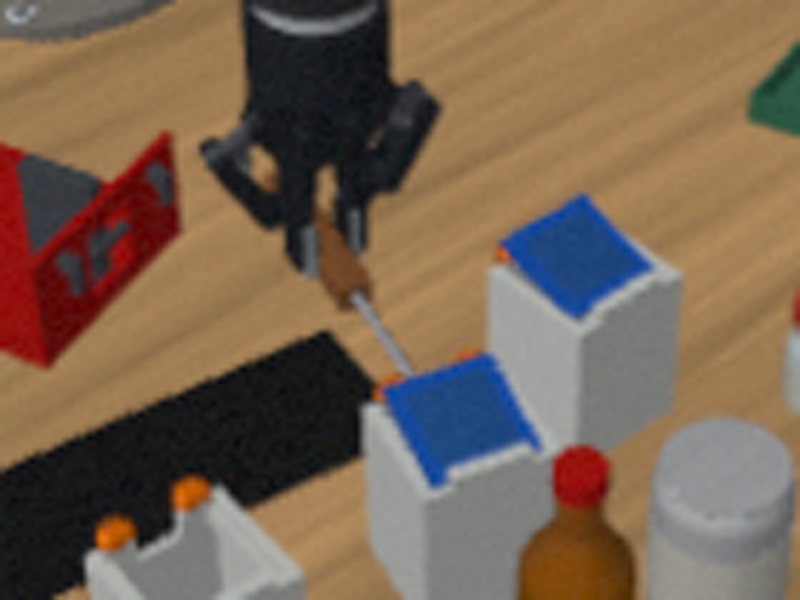

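Run:
```python
from m import *
c=vision.calibration('top')
co=np.array([(65,38),(712,112),(690,355),(38,280)])/9+np.array([275,175])-.5
P=ray(c,co[:,0],co[:,1],.003);print(P.round(4),P.mean(0))
p=np.load('top0p.npy');d=np.load('top0.npy');C=cloud(c,d);M=masks(p)['red']&(d>0)&(C[...,0]<.45)&(C[...,1]<0)
q=C[M];print(q.max(0),q.min(0)); i=np.argsort(-q[:,0])[:6];print(q[i].round(3))
```

```text
[[ 0.5483 -0.1291  0.003 ]
 [ 0.5115 -0.3828  0.003 ]
 [ 0.4162 -0.3693  0.003 ]
 [ 0.4533 -0.1152  0.003 ]] [ 0.48231641 -0.24912885  0.003     ]
[ 0.36309145 -0.12422883  0.08869162] [ 0.18946    -0.29663453 -0.00703676]
[[ 0.363 -0.24   0.071]
 [ 0.363 -0.244  0.072]
 [ 0.36  -0.227  0.068]
 [ 0.36  -0.23   0.073]
 [ 0.36  -0.233  0.076]
 [ 0.36  -0.237  0.073]]
```

Request:
{"api": "move_arm", "payload": {"increments": "0 0 0 30 0 0 0;0 0 0 30 0 0 0;0 1 -16 0 0 0 -0.16;0 1 -16 0 0 0 -0.16;0 1 -16 0 0 0 -0.16;0 1 -16 0 0 0 -0.16;0 1 -16 0 0 0 -0.16;0 0 -16 0 0 0 -0.16"}}

```text
t: 38.75
eef_pos: [0.486, -0.2287, 0.1409]
tool_rot: [-0.002, 0.582, 0.813, -0.002]
contact_force: [-0.3, -0.4, 0.1]
gripper_width: 0.205
```

Request:
{"api": "move_arm", "payload": {"increments": "0 0 0 0 0 0 -0.16;0 0 0 0 0 0 -0.16;0 0 0 0 0 0 -0.158;0 0 0 -30 0 0 0;0 0 0 -30 0 0 0;0 0 0 -30 0 0 0;0 0 0 -20 0 0 0;0 0 0 0 0 0 0"}}

```text
t: 39.75
eef_pos: [0.4849, -0.2277, 0.0296]
tool_rot: [-0.003, 0.756, 0.654, -0.002]
contact_force: [-0.5, 0.4, -0.4]
gripper_width: 0.205
```

```bash
python3 s.py;python3 snap.py scene c1.png 150 180 250 255
```

```text
t 39.75 p [ 0.4849 -0.2277  0.0296] yaw_y -8.24 z [-0.008  0.002 -1.   ] q [ 0.6   0.56 -0.36  2.01  0.32  0.63 -0.11] F [-0.5  0.4 -0.4] T [0.04 0.02 0.01] g 0.205
scale 8.0
```

View pics/c1.png

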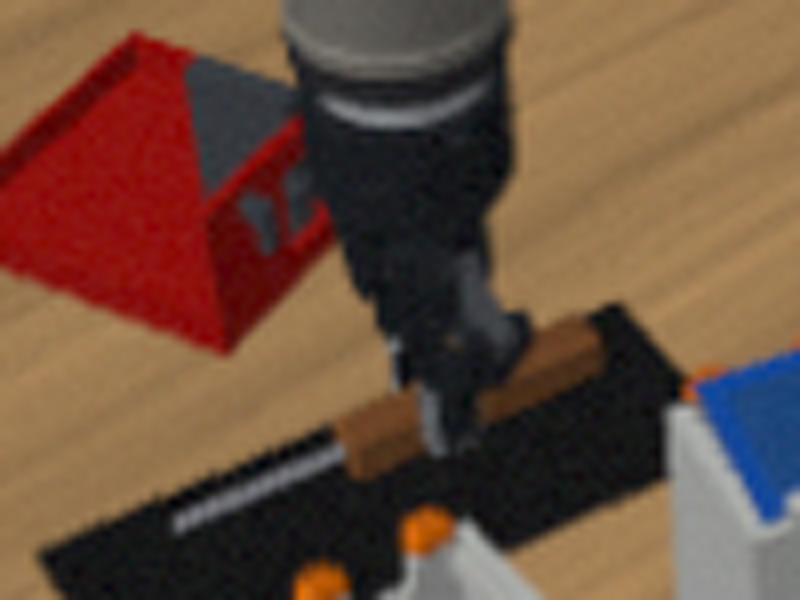

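Request:
{"api": "move_arm", "payload": {"increments": "0 0 0 -10 0 0 0;0 0 0 -8 0 0 0;0 0 0 -5 0 0 0;0 0 0 0 0 0 0;0.2 0 0 0 0 0 0;0.45 0 0 0 0 0 0;0.45 0 0 0 0 0 0;0.45 0 0 10 0 0 0"}}

```text
t: 40.8
eef_pos: [0.4855, -0.228, 0.0179]
tool_rot: [-0.003, 0.756, 0.654, -0.002]
contact_force: [0.1, 0.4, -0.4]
gripper_width: 0.453
```

Request:
{"api": "move_arm", "payload": {"increments": "0.5 0 0 25 0 0 0;0.6 0 0 30 0 0 0;0.8 0 0 30 0 0 0;1 0 0 30 0 0 0;1 0 0 30 0 0 0;1 0 0 30 0 0 0;1 0 0 0 0 0 0.1;1 0 0 0 0 0 0.1"}}

```text
t: 41.8
eef_pos: [0.4861, -0.2282, 0.1943]
tool_rot: [-0.001, 0.686, 0.728, -0.002]
contact_force: [0.2, 0.0, -0.7]
gripper_width: 0.998
```

```bash
python3 s.py;python3 snap.py scene c2.png 170 160 310 265;python3 snap.py top c2t.png 215 110 355 215
```

```text
t 41.8 p [ 0.4861 -0.2282  0.1943] yaw_y 3.39 z [-0.004 -0.001 -1.   ] q [ 0.72  0.33 -0.48  1.9   0.19  0.96  0.21] F [ 0.2  0.  -0.7] T [ 0.02  0.   -0.01] g 0.998
scale 5.714285714285714
scale 5.714285714285714
```

View pics/c2.png

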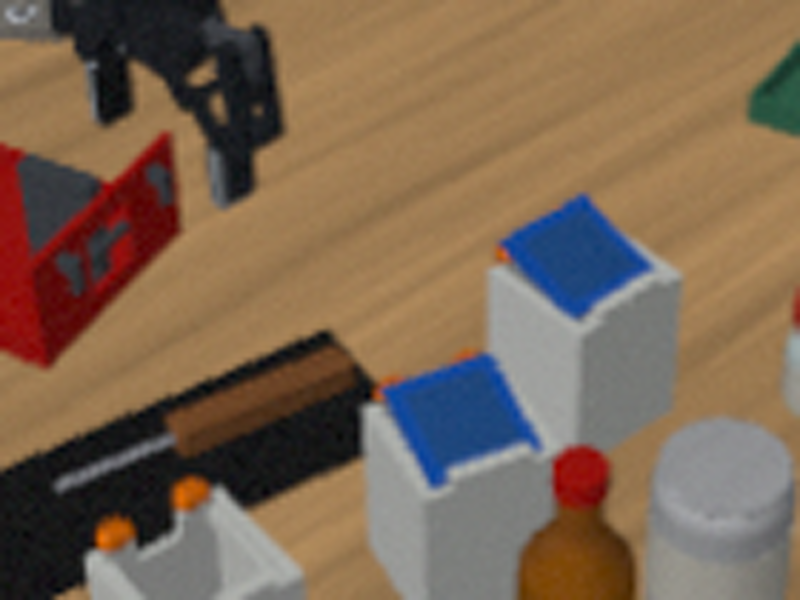

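View pics/c2t.png

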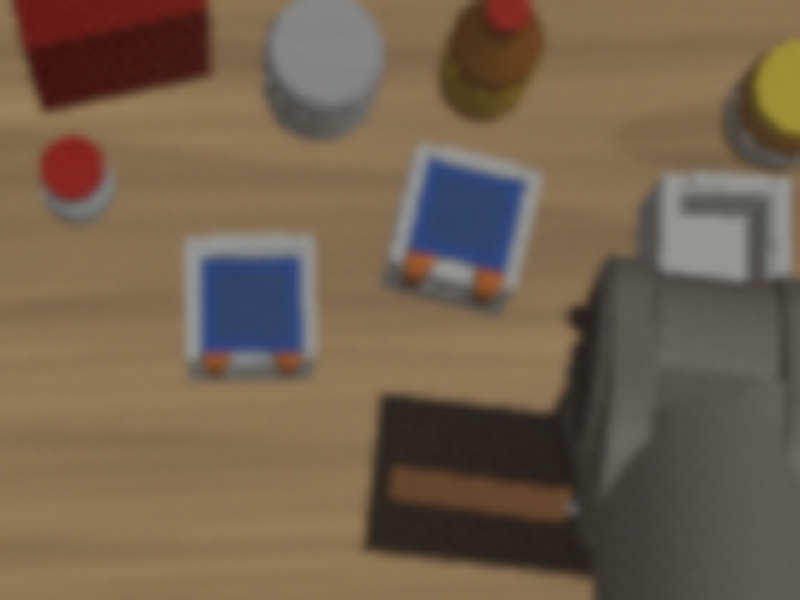

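```bash
cat > lid.py <<'E'
from m import *
for n in ['top','scene']:
    p=np.load(n+'_p.npy');d=np.load(n+'_d.npy');c=vision.calibration(n);C=cloud(c,d);M=masks(p)
    for nm,x,y,yaw in [('A',.594,-.048,-1.1),('B',.638,-.1755,-15.8)]:
        a=np.radians(yaw);A=C-np.array([x,y,0]);X=A[...,0]*np.cos(a)+A[...,1]*np.sin(a);Y=-A[...,0]*np.sin(a)+A[...,1]*np.cos(a)
        m=M['blue']&(d>0)&(abs(X)<.06)&(abs(Y)<.05)&(C[...,2]>.085)&(C[...,2]<.14)
        P=np.c_[X[m],Y[m],np.ones(m.sum())];z=C[m][:,2];co=np.linalg.lstsq(P,z,rcond=None)[0];r=z-P@co
        g=abs(r)<.006;co=np.linalg.lstsq(P[g],z[g],rcond=None)[0]
        print(n,nm,m.sum(),'plane',co.round(4),'X',np.percentile(X[m],[1,50,99]).round(4),'Y',np.percentile(Y[m],[1,50,99]).round(4),'z',np.percentile(z,[1,99]).round(4))
        print('   rect',cv2.minAreaRect(np.c_[X[m],Y[m]].astype(np.float32)))
E
python3 lid.py
```

```text
top A 239 plane [-0.326   0.0012  0.1083] X [-0.0291 -0.0044  0.0215] Y [-0.0246  0.0019  0.0256] z [0.0965 0.1215]
   rect ((-0.0036376211792230606, 0.0005632229149341583), (0.050092652440071106, 0.051549315452575684), 89.4717025756836)
top B 237 plane [-0.2925  0.0107  0.1096] X [-0.0247  0.0012  0.0271] Y [-0.0247  0.0021  0.028 ] z [0.0978 0.1201]
   rect ((0.0012862086296081543, 0.0015545543283224106), (0.053273603320121765, 0.053708236664533615), 89.42412567138672)
scene A 294 plane [-0.2869  0.0025  0.1076] X [-0.0314 -0.0039  0.0232] Y [-0.0326 -0.0038  0.027 ] z [0.0967 0.118 ]
   rect ((-0.003994837403297424, -0.00238833948969841), (0.05694175511598587, 0.06195526570081711), 1.4914575815200806)
scene B 339 plane [-0.2474 -0.0076  0.1081] X [-0.0262 -0.0003  0.0283] Y [-0.0302 -0.0022  0.028 ] z [0.0999 0.1163]
   rect ((0.000983256846666336, -0.0012034811079502106), (0.05922437086701393, 0.059541694819927216), 1.0394165515899658)
```

Run:
```python
from m import *
for n in ['top','scene']:
    p=np.load(n+'_p.npy');d=np.load(n+'_d.npy');c=vision.calibration(n);C=cloud(c,d)
    for nm,lo,hi,x0,x1,y0,y1 in [('sauce',.12,.19,.66,.85,-.28,-.12),('tin',.08,.112,.68,.85,-.16,-.02)]:
        m=(d>0)&(C[...,2]>lo)&(C[...,2]<hi)&(C[...,0]>x0)&(C[...,0]<x1)&(C[...,1]>y0)&(C[...,1]<y1)
        q=C[m];print(n,nm,len(q),np.median(q,0).round(3),q.min(0).round(3),q.max(0).round(3))
```

```text
top sauce 120 [ 0.741 -0.195  0.146] [ 0.725 -0.217  0.12 ] [ 0.763 -0.18   0.179]
top tin 360 [ 0.74  -0.097  0.1  ] [ 0.68  -0.156  0.081] [ 0.776 -0.02   0.112]
scene sauce 218 [ 0.752 -0.206  0.147] [ 0.732 -0.218  0.12 ] [ 0.765 -0.185  0.174]
scene tin 589 [ 0.757 -0.098  0.098] [ 0.68 -0.16  0.08] [ 0.802 -0.021  0.112]
```

Request:
{"api": "move_arm", "payload": {"increments": "0.88 12 22.5 0 0 0 0.17;0.88 12 22.5 0 0 0 0.17;0.88 12 22.5 0 0 0 0.17;0.88 12 22.5 0 0 0 0.17;0.88 12 22.5 0 0 0 0.17;0.88 12 22.5 0 0 0 0.17;0.88 12 22.5 0 0 0 0.17;0.88 11 22.5 0 0 0 0.17"}}

```text
t: 42.9
eef_pos: [0.5811, -0.0476, 0.1933]
tool_rot: [-0.0, 0.076, 0.997, -0.003]
contact_force: [0.7, -0.3, 0.5]
gripper_width: 0.883
```

Request:
{"api": "move_arm", "payload": {"increments": "0.88 0 0 -20 0 0 0.132;0.88 0 0 -20 0 0 0;0.88 0 0 -14 0 0 0;0.88 0 0 -10 0 0 0;0.88 0 0 0 0 0 0;0.88 0 0 0 0 0 0;0.88 0 0 0 0 0 0;0.88 0 0 0 0 0 0"}}

```text
t: 43.9
eef_pos: [0.5811, -0.0483, 0.1294]
tool_rot: [0.0, 0.012, 1.0, -0.003]
contact_force: [-0.3, 0.2, 0.2]
gripper_width: 0.879
```

```bash
python3 s.py;python3 snap.py scene d1.png 220 140 320 215
```

```text
t 43.9 p [ 0.5811 -0.0483  0.1294] yaw_y 88.67 z [ 0.    -0.005 -1.   ] q [ 0.56  0.56 -0.78  1.83  0.49  0.95  1.11] F [-0.3  0.2  0.2] T [-0.02  0.03  0.  ] g 0.879
scale 8.0
```

View pics/d1.png

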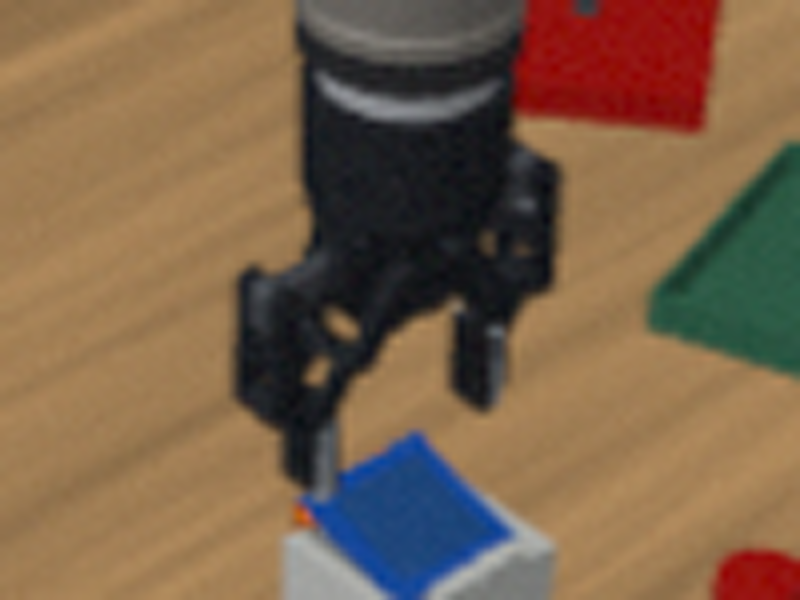

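Run:
```python
from h import *
d=np.load('scene_d.npy');c=vision.calibration('scene');C=cloud(c,d)
for u,vs in [(257,range(192,204)),(260,range(192,204)),(279,range(182,194)),(281,range(182,194))]:
    for v in vs: print(u,v,C[v,u].round(4))
```

```text
257 192 [ 0.5947 -0.1114  0.1923]
257 193 [ 0.5939 -0.1107  0.1878]
257 194 [ 0.5788 -0.0968  0.1676]
257 195 [ 0.5831 -0.1007  0.1685]
257 196 [ 0.5809 -0.0987  0.1624]
257 197 [ 0.5818 -0.0994  0.1595]
257 198 [ 0.5815 -0.0991  0.1554]
257 199 [ 0.5798 -0.0976  0.1498]
257 200 [ 0.5826 -0.1001  0.1491]
257 201 [0.4574 0.0152 0.0026]
257 202 [ 0.5541 -0.0738  0.1088]
257 203 [ 0.5573 -0.0768  0.1085]
260 192 [ 0.592  -0.0974  0.1831]
260 193 [ 0.5917 -0.097   0.1791]
260 194 [ 0.586  -0.0916  0.169 ]
260 195 [ 0.5861 -0.0917  0.1654]
260 196 [ 0.5879 -0.0933  0.1637]
260 197 [ 0.5876 -0.0929  0.1595]
260 198 [ 0.589  -0.0942  0.1573]
260 199 [ 0.5892 -0.0943  0.1537]
260 200 [ 0.5861 -0.0914  0.1464]
260 201 [ 0.5887 -0.0938  0.1456]
260 202 [ 0.5881 -0.0932  0.141 ]
260 203 [ 0.57   -0.0761  0.1161]
279 182 [ 0.5821 -0.0101  0.1689]
279 183 [ 0.5834 -0.0112  0.1665]
279 184 [ 0.5855 -0.0133  0.1649]
279 185 [ 0.5875 -0.0151  0.1632]
279 186 [ 0.5843 -0.0115  0.1557]
279 187 [ 0.5843 -0.0113  0.1517]
279 188 [ 0.5851 -0.012   0.1487]
279 189 [ 0.5844 -0.0111  0.144 ]
279 190 [ 0.5865 -0.013   0.1423]
279 191 [ 0.4643  0.1164 -0.0029]
279 192 [0.4719 0.1086 0.0011]
279 193 [0.4766 0.1039 0.0019]
281 182 [ 0.59   -0.0097  0.1732]
281 183 [ 0.5938 -0.0136  0.1736]
281 184 [ 0.5937 -0.0133  0.1696]
281 185 [ 0.5936 -0.0129  0.1656]
281 186 [ 0.5922 -0.0112  0.1601]
281 187 [ 0.5944 -0.0133  0.1587]
281 188 [ 0.5952 -0.014   0.1557]
281 189 [ 0.5935 -0.0119  0.1498]
281 190 [ 1.2506 -0.7154  0.9064]
281 191 [0.4726 0.1181 0.0011]
281 192 [ 0.4717  0.1193 -0.0047]
281 193 [ 4.795e-01  1.112e-01 -3.000e-04]
```

Request:
{"api": "move_arm", "payload": {"increments": "0.88 0 0 -12 0 0 0;0.88 0 0 -12 0 0 0;0.88 0 0 -7 0 0 0;0.88 0 0 0 0 0 0;0.88 0 0 0 0 0 0;0.5 0 0 0 0 0 0;0.5 0 0 0 0 0 0;0.5 0 0 0 0 0 0", "newtons": 50}}

```text
t: 44.95
eef_pos: [0.5816, -0.0479, 0.0986]
tool_rot: [0.001, 0.011, 1.0, -0.003]
contact_force: [0.6, 0.6, 5.1]
gripper_width: 0.682
```

```bash
python3 s.py;python3 snap.py scene d2.png 220 140 320 215
```

```text
t 44.95 p [ 0.5816 -0.0479  0.0986] yaw_y 88.69 z [ 0.001 -0.005 -1.   ] q [ 0.54  0.6  -0.75  1.85  0.53  0.9   1.08] F [0.6 0.6 5.1] T [ 0.17 -0.03  0.01] g 0.682
scale 8.0
```

View pics/d2.png

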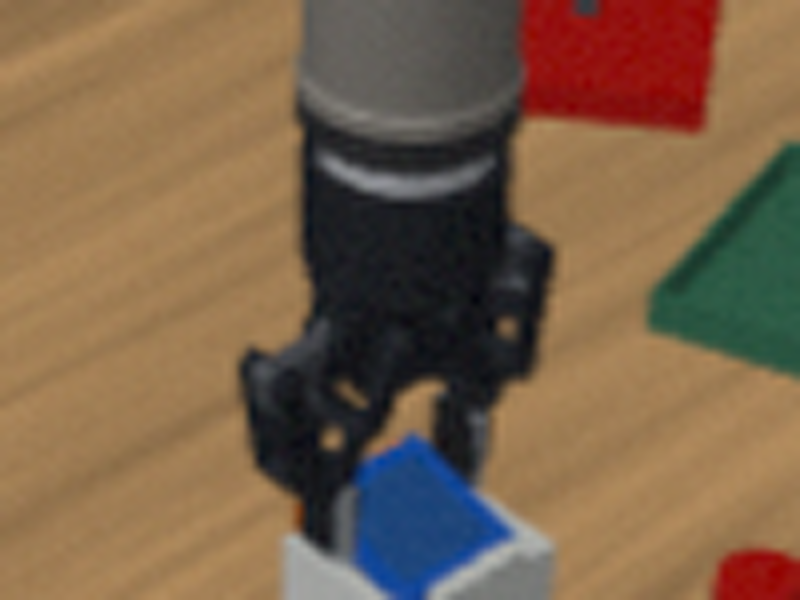

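Request:
{"api": "move_arm", "payload": {"increments": "0.5 0 0 0 0 0 0;0.5 -3 0 2 0 0 0;0.5 -4 0 3 0 0 0;0.5 -3 0 6 0 0 0;0.5 0 0 12 0 0 0;0.5 0 0 15 0 0 0;0.5 0 0 20 0 0 0;0.5 0 0 0 0 0 0"}}

```text
t: 46.0
eef_pos: [0.5724, -0.0481, 0.1583]
tool_rot: [0.002, 0.012, 1.0, -0.003]
contact_force: [-1.1, 0.6, -1.6]
gripper_width: 0.679
```

```bash
python3 s.py;python3 snap.py scene d3.png 220 130 320 205
```

```text
t 46.0 p [ 0.5724 -0.0481  0.1583] yaw_y 88.67 z [ 0.004 -0.006 -1.   ] q [ 0.59  0.52 -0.81  1.83  0.45  0.98  1.13] F [-1.1  0.6 -1.6] T [-0.   -0.01 -0.01] g 0.679
scale 8.0
```

View pics/d3.png

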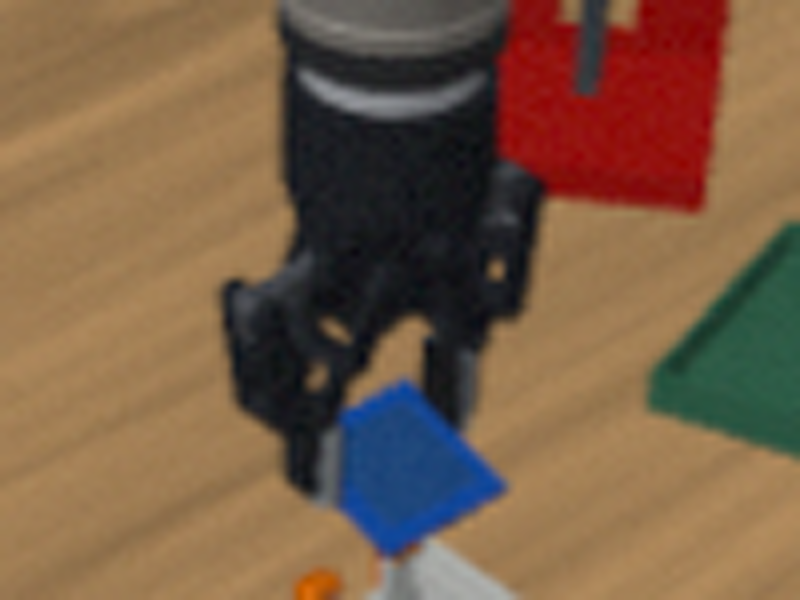

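```bash
cat > held.py <<'E'
from m import *
o=bot.get_obs();e=o['eef_pos']
p=np.load('scene_p.npy');d=np.load('scene_d.npy');c=vision.calibration('scene');C=cloud(c,d);M=masks(p)
A=C-e;m=M['blue']&(d>0)&(np.linalg.norm(A,axis=-1)<.07)
P=np.c_[A[m][:,:2],np.ones(m.sum())];z=A[m][:,2];co=np.linalg.lstsq(P,z,rcond=None)[0];print(m.sum(),co.round(4),A[m].min(0).round(4),A[m].max(0).round(4),A[m].mean(0).round(4))
E
python3 held.py
```

```text
270 [-0.3196 -0.0553  0.0145] [-0.0189 -0.0345  0.0002] [0.0383 0.0309 0.0538] [0.0129 0.0002 0.0103]
```

Request:
{"api": "move_arm", "payload": {"increments": "0.5 -2 35 0 0 0 0.037;0.5 -2 35 0 0 0 0.037;0.5 -2 35 0 0 0 0.037;0.5 -2 35 0 0 0 0.037;0.5 -3 35 0 0 0 0.037;0.5 -3 35 0 0 0 0.037;0.5 -2 35 0 0 0 0.037;0.5 -2 33 0 0 0 0.036"}}

```text
t: 47.05
eef_pos: [0.5524, 0.2307, 0.1552]
tool_rot: [-0.0, -0.136, 0.991, -0.003]
contact_force: [-0.2, 0.1, -1.1]
gripper_width: 0.678
```

Request:
{"api": "move_arm", "payload": {"increments": "0.5 0 0 0 0.0208 -0.0746 0;0.5 0 0 0 0.0208 -0.0746 0;0.5 0 0 0 0.0208 -0.0746 0;0.5 0 0 -10 0.0208 -0.0746 0;0.5 0 0 -15 0 0 0;0.5 0 0 -15 0 0 0;0.5 0 0 -10 0 0 0;0.5 0 0 0 0 0 0"}}

```text
t: 48.05
eef_pos: [0.5523, 0.2295, 0.1049]
tool_rot: [0.152, -0.134, 0.979, 0.018]
contact_force: [0.5, -0.0, 0.2]
gripper_width: 0.681
```

```bash
python3 s.py;python3 snap.py scene d4.png 270 120 370 195;python3 held.py
```

```text
t 48.05 p [0.5523 0.2295 0.1049] yaw_y 105.5 z [ 0.293  0.076 -0.953] q [ 0.06  0.49 -0.74  2.05  0.85  0.57  0.57] F [ 0.5 -0.   0.2] T [-0.13  0.33  0.01] g 0.681
scale 8.0
144 [ 0.0045 -0.0028  0.0112] [-0.0325 -0.0347  0.0056] [0.0399 0.0375 0.0151] [0.0094 0.0023 0.0112]
```

View pics/d4.png

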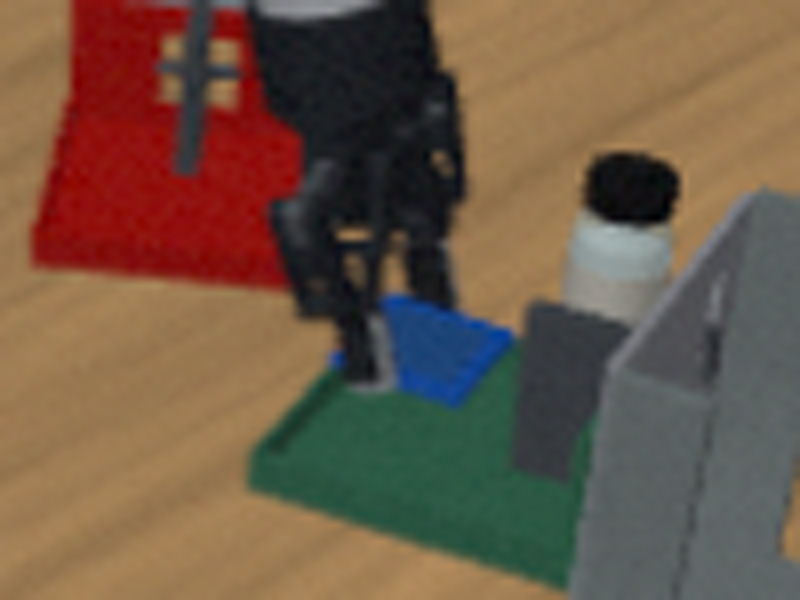

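Request:
{"api": "move_arm", "payload": {"increments": "0.5 1 0 -10 0 0 0;0.5 1 0 -10 0 0 0;0.5 0 0 -6 0 0 0;0.5 0 0 -3 0 0 0;0.5 0 0 0 0 0 0;0.5 0 0 0 0 0 0;0.5 0 0 0 0 0 0;0.5 0 0 0 0 0 0"}}

```text
t: 49.1
eef_pos: [0.555, 0.2298, 0.0771]
tool_rot: [0.153, -0.133, 0.979, 0.018]
contact_force: [0.3, 0.7, -0.5]
gripper_width: 0.676
```

```bash
python3 s.py;python3 snap.py scene d5.png 270 120 370 195
```

```text
t 49.1 p [0.555  0.2298 0.0771] yaw_y 105.48 z [ 0.295  0.077 -0.952] q [ 0.01  0.53 -0.69  2.06  0.94  0.53  0.49] F [ 0.3  0.7 -0.5] T [-0.11  0.35  0.01] g 0.676
scale 8.0
```

View pics/d5.png

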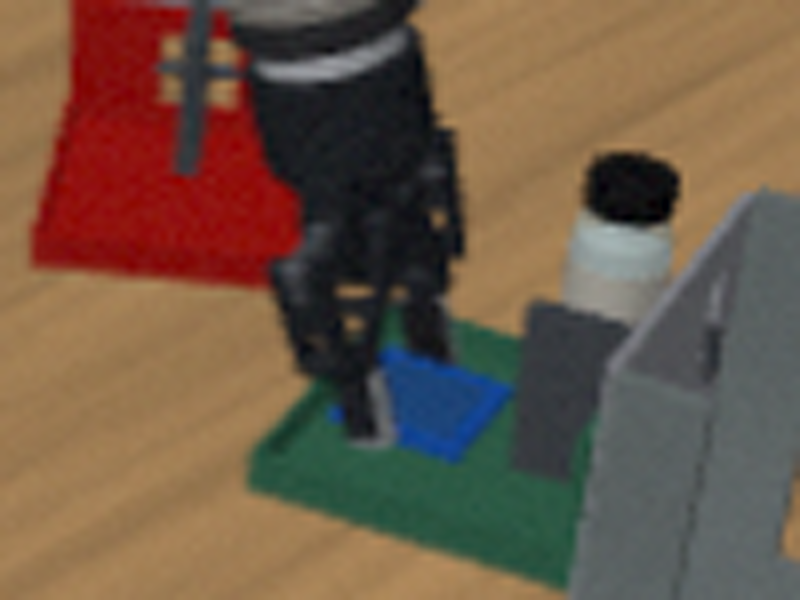

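Request:
{"api": "move_arm", "payload": {"increments": "0.5 0 0 -3 0 0 0;0.5 0 0 0 0 0 0;0.72 0 0 0 0 0 0;0.8 0 0 0 0 0 0;0.8 0 0 0 0 0 0;0.8 0 0 5 0 0 0;0.8 0 0 15 0 0 0;0.8 0 0 25 0 0 0"}}

```text
t: 50.15
eef_pos: [0.5543, 0.2295, 0.119]
tool_rot: [0.152, -0.134, 0.979, 0.018]
contact_force: [0.3, 0.6, 0.5]
gripper_width: 0.804
```

Request:
{"api": "move_arm", "payload": {"increments": "0.8 0 0 30 0 0 0;0.8 0 0 30 -0.0208 0.0746 0;0.8 8 -50 0 -0.0208 0.0746 0;0.8 8 -50 0 -0.0208 0.0746 -0.08;0.88 8 -50 0 -0.0208 0.0746 -0.08;0.88 8 -50 0 0 0 -0.08;0.88 8 -50 0 0 0 -0.08;0.88 8 -50 0 0 0 -0.08"}}

```text
t: 51.15
eef_pos: [0.6031, -0.0718, 0.1794]
tool_rot: [-0.0, 0.065, 0.998, -0.009]
contact_force: [0.3, -0.3, -0.1]
gripper_width: 0.881
```

```bash
python3 s.py;python3 snap.py scene d6.png 200 120 400 270;python3 snap.py top d6t.png 140 95 360 220
```

```text
t 51.15 p [ 0.6031 -0.0718  0.1794] yaw_y 82.56 z [-0.001 -0.017 -1.   ] q [ 0.57  0.53 -0.76  1.74  0.43  1.05  1.09] F [ 0.3 -0.3 -0.1] T [0.   0.03 0.04] g 0.881
scale 4.0
scale 3.6363636363636362
```

View pics/d6.png

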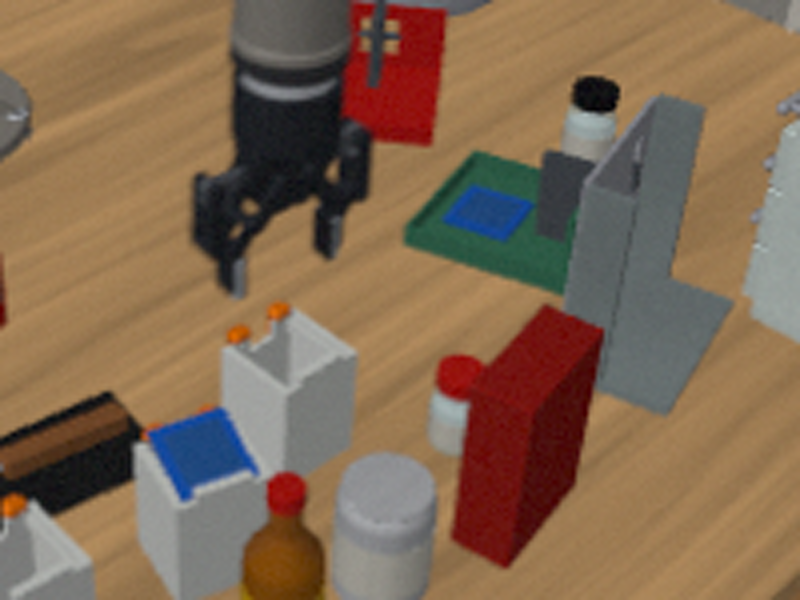

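View pics/d6t.png

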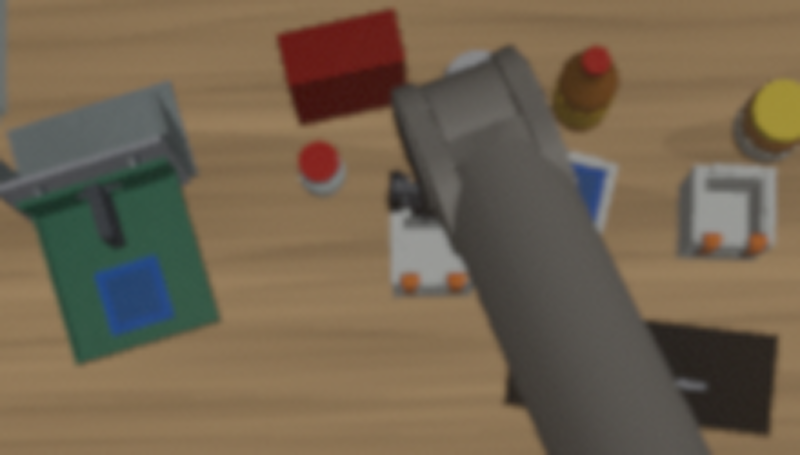

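Request:
{"api": "move_arm", "payload": {"increments": "0.88 6 -25 0 0.017 0 -0.036;0.88 6 -25 0 0 0 -0.036;0.88 6 -25 0 0 0 -0.037;0.88 5 -25 -10 0 0 -0.037;0.88 0 0 -20 0 0 0;0.88 0 0 -19 0 0 0;0.88 0 0 0 0 0 0;0.88 0 0 0 0 0 0"}}

```text
t: 52.25
eef_pos: [0.6261, -0.1691, 0.1301]
tool_rot: [-0.001, 0.135, 0.991, 0.0]
contact_force: [-0.0, 1.2, 0.5]
gripper_width: 0.878
```

```bash
python3 s.py;python3 snap.py scene e1.png 200 150 300 225
```

```text
t 52.25 p [ 0.6261 -0.1691  0.1301] yaw_y 74.43 z [-0.002  0.    -1.   ] q [ 0.64  0.63 -0.68  1.67  0.46  1.    1.1 ] F [-0.   1.2  0.5] T [-0.03  0.03 -0.06] g 0.878
scale 8.0
```

View pics/e1.png

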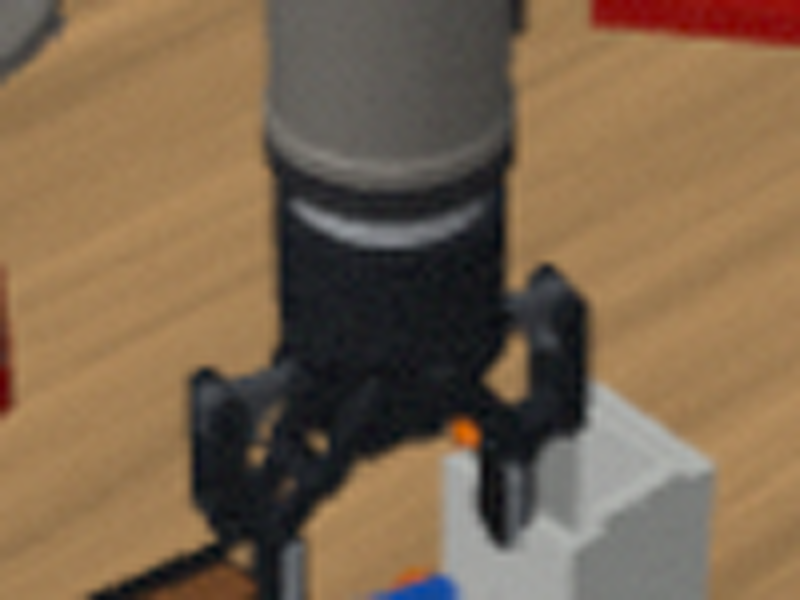

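Request:
{"api": "move_arm", "payload": {"increments": "0.88 0 -2.5 -12 0 0 0;0.88 0 0 -12 0 0 0;0.88 0 0 -7.5 0 0 0;0.88 0 0 0 0 0 0;0.88 0 0 0 0 0 0;0.5 0 0 0 0 0 0;0.5 0 0 0 0 0 0;0.5 0 0 0 0 0 0", "newtons": 50}}

```text
t: 53.3
eef_pos: [0.6265, -0.1728, 0.0991]
tool_rot: [-0.0, 0.136, 0.991, -0.0]
contact_force: [0.6, 0.0, 3.2]
gripper_width: 0.681
```

```bash
python3 s.py;python3 snap.py scene e2.png 200 170 300 245
```

```text
t 53.3 p [ 0.6265 -0.1728  0.0991] yaw_y 74.34 z [-0.001 -0.    -1.   ] q [ 0.63  0.67 -0.66  1.69  0.49  0.95  1.09] F [0.6 0.  3.2] T [-0.01 -0.12  0.  ] g 0.681
scale 8.0
```

View pics/e2.png

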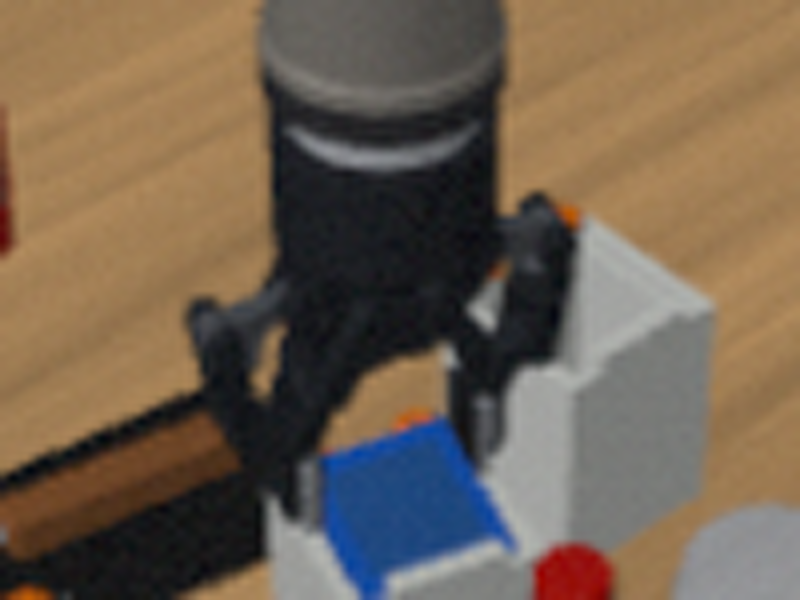

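Gripped. Draw forwards along −u about 12 mm while rising a little, then up.

Request:
{"api": "move_arm", "payload": {"increments": "0.5 0 0 0.5 0 0 0;0.5 -3.8 1.1 1 0 0 0;0.5 -3.8 1.1 1.5 0 0 0;0.5 -3.8 1.1 4 0 0 0;0.5 0 0 8 0 0 0;0.5 0 0 20 0 0 0;0.5 0 0 25 0 0 0;0.5 0 0 0 0 0 0"}}

```text
t: 54.35
eef_pos: [0.616, -0.1696, 0.1615]
tool_rot: [0.001, 0.136, 0.991, -0.001]
contact_force: [0.8, 0.6, 0.3]
gripper_width: 0.679
```

```bash
python3 s.py;python3 snap.py scene e3.png 200 150 300 225;python3 held.py
```

```text
t 54.35 p [ 0.616  -0.1696  0.1615] yaw_y 74.32 z [ 0.002 -0.001 -1.   ] q [ 0.67  0.58 -0.7   1.68  0.43  1.04  1.12] F [0.8 0.6 0.3] T [0.02 0.01 0.07] g 0.679
scale 8.0
384 [-0.2813  0.0331  0.0147] [-0.0174 -0.0402 -0.0017] [0.0487 0.0304 0.0413] [ 0.0165 -0.0052  0.0099]
```

View pics/e3.png

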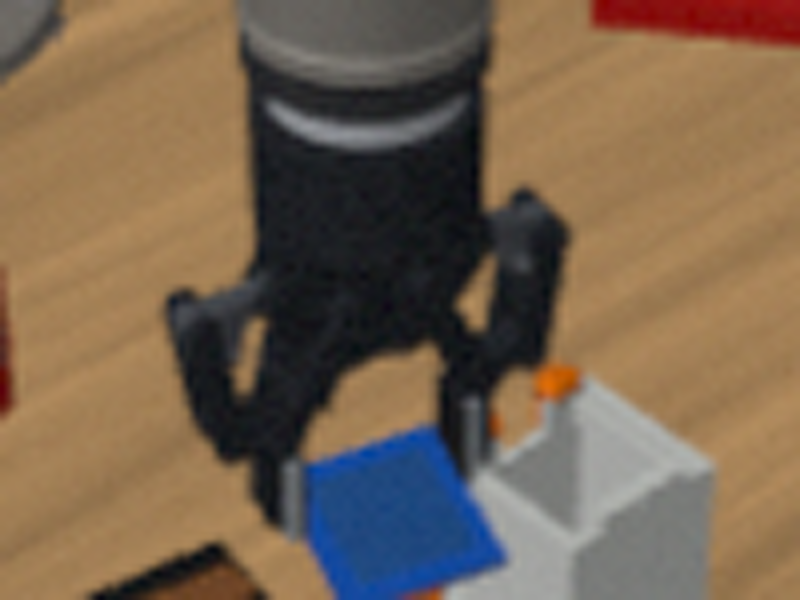

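Request:
{"api": "move_arm", "payload": {"increments": "0.5 -7 44 0 0 0 0.062;0.5 -7 44 0 0 0 0.062;0.5 -7 44 0 0 0 0.062;0.5 -7 44 0 0 0 0.062;0.5 -7 44 0 0 0 0.062;0.5 -7 44 0 0 0 0.062;0.5 -7 44 0 0 0 0.062;0.5 -7 44 0 0 0 0.062"}}

```text
t: 55.4
eef_pos: [0.5577, 0.1834, 0.1577]
tool_rot: [-0.002, -0.112, 0.994, -0.001]
contact_force: [1.0, -0.2, -0.6]
gripper_width: 0.679
```

Request:
{"api": "move_arm", "payload": {"increments": "0.5 -5 23 0 0 0 0.0485;0.5 -5 23 0 0.0188 -0.0674 0;0.5 0 0 0 0.0188 -0.0674 0;0.5 0 0 -5 0.0188 -0.0674 0;0.5 0 0 -15 0.0188 -0.0674 0;0.5 0 0 -15 0 0 0;0.5 0 0 -15 0 0 0;0.5 0 0 0 0 0 0"}}

```text
t: 56.4
eef_pos: [0.5483, 0.2281, 0.1069]
tool_rot: [0.136, -0.134, 0.982, 0.018]
contact_force: [0.7, 0.4, -0.1]
gripper_width: 0.686
```

```bash
python3 s.py;python3 snap.py scene e4.png 270 120 370 195;python3 held.py
```

```text
t 56.4 p [0.5483 0.2281 0.1069] yaw_y 105.5 z [ 0.262  0.072 -0.962] q [ 0.08  0.5  -0.76  2.03  0.8   0.61  0.62] F [ 0.7  0.4 -0.1] T [-0.05  0.25  0.  ] g 0.686
scale 8.0
315 [ 0.098   0.2375 -0.0112] [-0.0235 -0.0401 -0.035 ] [0.0486 0.0365 0.0151] [ 0.0146 -0.0019 -0.0102]
```

View pics/e4.png

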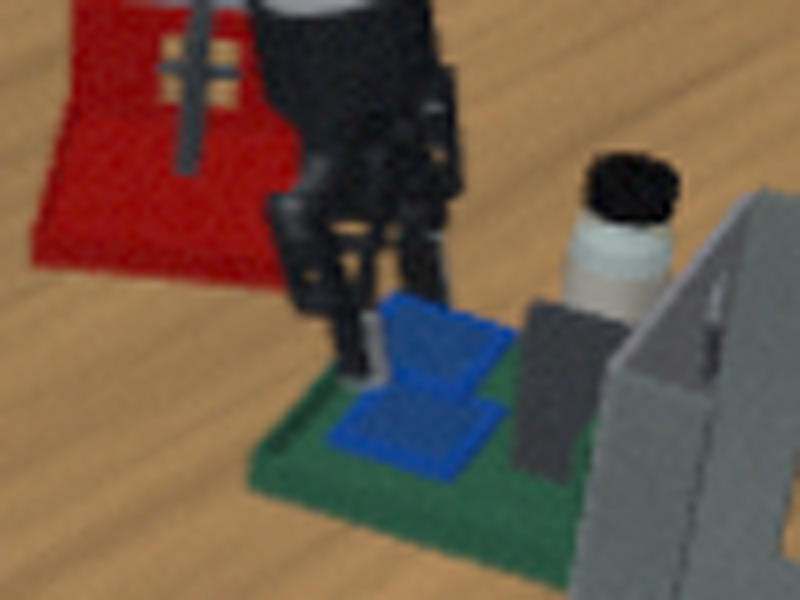

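Request:
{"api": "move_arm", "payload": {"increments": "0.5 1 0 -10 0 0 0;0.5 0 0 -10 0 0 0;0.5 0 0 -5 0 0 0;0.5 0 0 0 0 0 0;0.5 0 0 0 0 0 0;0.5 0 0 0 0 0 0;0.5 0 0 0 0 0 0;0.5 0 0 0 0 0 0"}}

```text
t: 57.45
eef_pos: [0.5496, 0.2285, 0.0836]
tool_rot: [0.137, -0.134, 0.981, 0.018]
contact_force: [1.3, -0.6, -1.3]
gripper_width: 0.681
```

```bash
python3 s.py;python3 snap.py scene e5.png 270 120 370 195
```

```text
t 57.45 p [0.5496 0.2285 0.0836] yaw_y 105.52 z [ 0.265  0.073 -0.962] q [ 0.04  0.53 -0.72  2.05  0.86  0.57  0.56] F [ 1.3 -0.6 -1.3] T [-0.09  0.33  0.02] g 0.681
scale 8.0
```

View pics/e5.png

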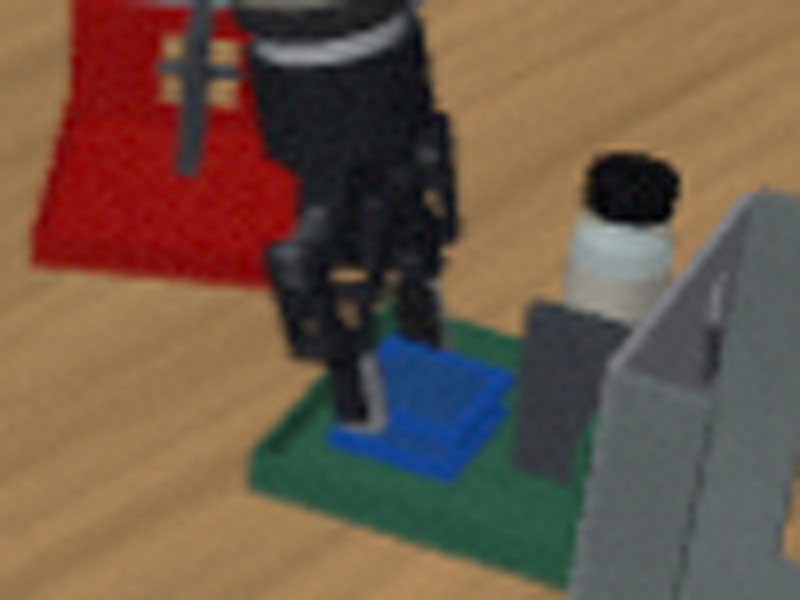

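Aligned over lid 1; lower 2.5 mm, release, retreat.

Request:
{"api": "move_arm", "payload": {"increments": "0.5 0 0 -2.5 0 0 0;0.5 0 0 0 0 0 0;0.72 0 0 0 0 0 0;0.8 0 0 0 0 0 0;0.8 0 0 0 0 0 0;0.8 0 0 5 0 0 0;0.8 0 0 15 0 0 0;0.8 0 0 25 0 0 0"}}

```text
t: 58.5
eef_pos: [0.5489, 0.2284, 0.1261]
tool_rot: [0.137, -0.134, 0.981, 0.018]
contact_force: [0.5, 0.5, -0.0]
gripper_width: 0.802
```

Request:
{"api": "move_arm", "payload": {"increments": "0.8 0 0 30 0 0 0;0.8 0 0 30 -0.0188 0.0674 0;0.8 0 -40 0 -0.0188 0.0674 0;0.8 -5 -50 0 -0.0188 0.0674 0;0.8 -10 -50 0 -0.0188 0.0674 0;0.8 -10 -50 0 0 0 0;0.8 -10 -50 0 0 0 0;0.8 -5 -30 0 0 0 0"}}

```text
t: 59.5
eef_pos: [0.5087, -0.0444, 0.186]
tool_rot: [-0.001, -0.134, 0.991, -0.001]
contact_force: [0.4, -0.1, -0.2]
gripper_width: 0.802
```

```bash
python3 s.py;python3 snap.py scene e6.png 140 100 400 295;python3 snap.py top e6t.png 120 85 380 235; python3 tr.py
```

```text
t 59.5 p [ 0.5087 -0.0444  0.186 ] yaw_y 105.38 z [-0.002 -0.002 -1.   ] q [ 0.72  0.41 -0.93  1.94  0.39  0.99  1.45] F [ 0.4 -0.1 -0.2] T [-0.02 -0.07  0.02] g 0.802
scale 3.076923076923077
scale 3.076923076923077
top 221 0.07338026065721917 [0.0511896  0.00736384 0.0782451 ]
scene 84 0.07286566040114885 [0.04312736 0.00768157 0.07668892]
```

View pics/e6.png

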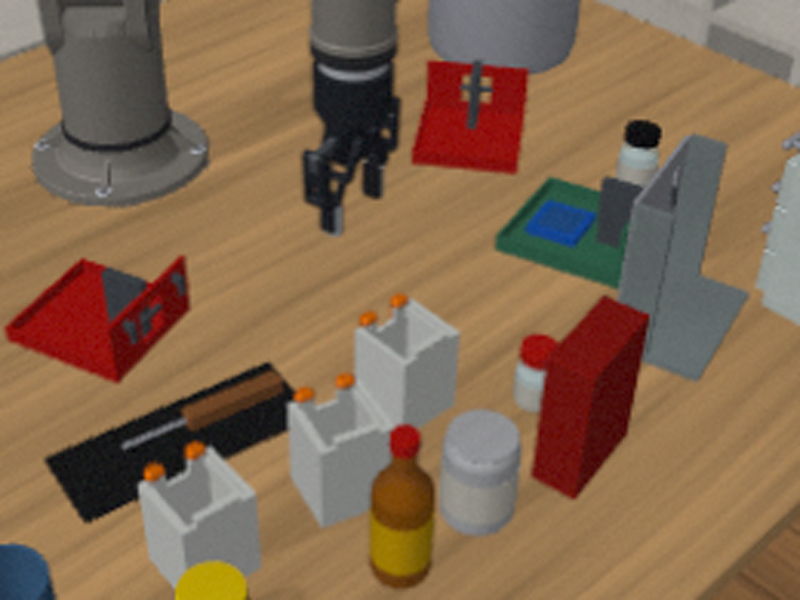

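View pics/e6t.png

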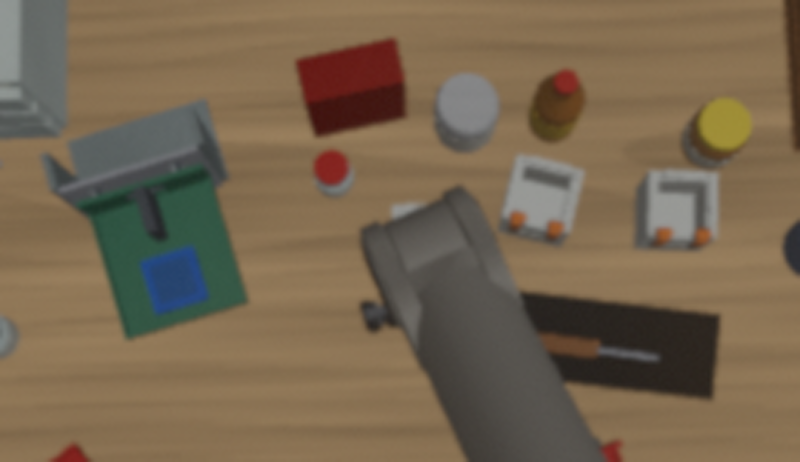

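Request:
{"api": "move_arm", "payload": {"increments": "0.8 0 0 20 0 0 0;0.8 0 0 20 0 0 0;0.8 0 0 0 0 0 0;0.8 0 0 0 0 0 0;0.8 0 0 0 0 0 0;0.8 0 0 0 0 0 0;0.8 0 0 0 0 0 0;0.8 0 0 0 0 0 0"}}

```text
t: 60.6
eef_pos: [0.5094, -0.0414, 0.2258]
tool_rot: [-0.001, -0.135, 0.991, -0.0]
contact_force: [0.2, -0.1, -0.5]
gripper_width: 0.8
```

```bash
python3 s.py; python3 snap.py scene z.png 140 130 400 295; python3 op.py | sed -n 2p
python3 - <<'E'
from m import *
p=np.load('scene_p.npy');d=np.load('scene_d.npy');c=vision.calibration('scene');C=cloud(c,d);m=masks(p)['blue']&(d>0)&(C[...,0]>.45)&(C[...,1]>.1)
q=C[m];print(q.mean(0),q[:,2].std(),len(q))
E
```

```text
t 60.6 p [ 0.5094 -0.0414  0.2258] yaw_y 105.54 z [-0.002 -0.001 -1.   ] q [ 0.75  0.36 -0.96  1.9   0.34  1.06  1.49] F [ 0.2 -0.1 -0.5] T [-0.04 -0.05  0.05] g 0.8
scale 3.076923076923077
scene 180 [ 0.4892 -0.1906] ((0.490792453289032, -0.19106191396713257), (0.11109254509210587, 0.03142708167433739), 80.54647064208984) axis deg -99.54489226058642
[0.56188156 0.22507617 0.08110504] 0.002846380116234298 200
```

View pics/z.png

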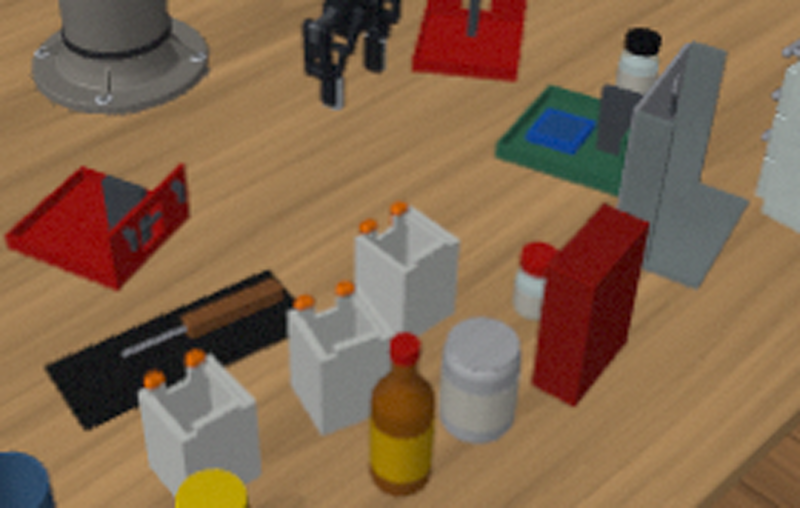

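```bash
python3 -c "
from station import bot
print(bot.hand_in())"
```

```text
the job is handed in; nothing more can be done
None
```

I finished the job and handed it in at about 61 s of the 210 s allowed. There is no verdict yet, so the checks below are my own.

- **Tray:** I hooked both claws in the slots and pressed the tray down past the nub to a hard stop. Before hand-in its floor measured about 77 mm up at the back, as it should when home, sloping about 3° down to the front.
- **Boxes and lids:** Two boxes were shut; the third was already open. I levered up both lids with the opener. Near my reach limit the handle only got to about 22–24°, so I pushed the rod a few millimetres deeper to pop them. Both lids lie flat, one on top of the other, in the middle of the tray's lid bay.
- **Opener:** It lies wholly on its mat. The last reading put it about 2 cm from where I meant to set it down. That could be camera bias or a knock; I didn't settle which, because it was still on the mat.
- **Groceries:** I did not touch them, and they look unmoved in the last picture. The gripper was clear of everything at hand-in.

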